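# Open the counterweighted barrier arm and dock the module

## Robot

A 6-joint arm with a two-finger parallel gripper is mounted at the origin on the work surface. World frame = base frame: x ahead of the robot, y to its left, z up, the work surface at z = 0. Lengths are in m, angles in degrees, forces in N, time in s.
With the tool pointing down it reaches from about 0.325 to 0.875 m from the base axis. Payload 4.4 kg.
Tool frame: the origin (TCP) lies midway between the tips of the shut fingers; the grasp point (between the pads) lies 19 mm behind it (env.hold_point_z is the distance from the TCP to the grasp point, in m); z points along the fingers, y is the direction in which the jaws open and shut (so a half turn about z gives the same grasp; the last joint's range is limited). The gripper opens to 85 mm and grips with 20 to 120 N. Pads are 22 mm wide; open, the fingers measure 114 mm over their backs; the gripper's body (76 mm by 85 mm) begins 54 mm behind the grasp point. The pads swing forward as they close: fully open they stand 13 mm farther back than shut.
Start: joints at [61.851, 11.837, 88.321, -0, 79.842, -8.623], TCP at [0.192, 0.542, 0.231] pointing down, gripper open.
Joint ranges: [-156.59, 156.59], [-49.26, 127.26], [12.9, 141.05], [-63.56, 243.56], [4.71, 150.69], [-161.64, 161.64]. Speed limits (degrees/s): [159.86, 159.86, 180, 180, 180, 180].

## Interface

Orientations are given as a 3x3 rotation matrix whose columns are the frame's x, y, z axes.
In Python, from bench import env gives the robot as it stands. The module is installed in compiled form; this text tells all that it offers.
- The arm moves only by the shell command python3 -m creep 'ROWS' [FORCE]. ROWS is JSON, a list of rows, each an object of numbers: "x", "y", "z": the shift along the world's x, y, z in cm; "roll": the turn about the world's z in degrees; "grip": the opening, from 0 (shut) to 1 (fully open). A call has 1 to 12 rows; each row is the pose to reach, as a shift and turn from the pose commanded when the call began; what a row does not reach only later rows make up. A row lasts 1/10 s, in which the tool goes at most 50 mm and 8.59 degrees, less where a joint would pass 70% of its speed; a pose out of reach is approached as far as the arm can. A call with a gripper value outside its range is refused whole. The fingers move at their own pace and stop on an object; FORCE is the grip in N (left out, the last holds). Time passes only in rows, so rows that repeat a pose let the fingers close. It gives the time, the measured TCP pose, the force and the opening at its end, in the units of the state.
- env.get_obs(): the state, without advancing time (a new reading comes with each control period).
- env.capture(name): name is "scene" or "top" or "wrist"; returns the picture (480x640x3 uint8, red, green, blue); there is no depth.
- env.camera_model(name): a dict with "K" (3x3 intrinsics, pixels), "k1" (the pictures are not rectified: a ray, as slopes to the right and down, at radius r is drawn at 1 + k1 r^2 times it, then the intrinsics apply), "extrinsics" (4x4, takes a point from camera to world coordinates); the wrist camera has in their place "T_tool_cam" (4x4, takes a point from camera to tool coordinates, whose origin is the TCP and whose axes are the flange's). Camera axes: x right, y down, z forward; pixel columns grow to the right and rows downward; lengths in m; the calibration is good to about 2 mm. A picture is of the moment at which its call begins: read the wrist's pose just before it. camera_model takes no time and is no camera call.
- env.close_job(): hands the job in, once; it reports no verdict.
The state is a dict: "clock": time; "joint_pos": joint angles; "qvel": joint speeds; "tau": joint torques, N m; "ee_pos": TCP position; "eef_rot": TCP orientation; "ft_force": force on the tool from outside, world axes, zero at the start; "torque": the same for the moment, N m; "grip_width": finger opening in m.
Only numpy, scipy, OpenCV 4.12 (cv2) and the standard library are available. Lean on these libraries where they do the work, as an engineer would, in place of code of your own. Each camera call takes 0.05 s, during which the arm holds its last target.

## Task

Take the red and yellow barrier arm of the test dock by its side peg, raise it past its balance point and ease it down onto its open stop so that it stays up by itself: keep hold the whole way so it never swings free or slams, and follow its swing by feel instead of forcing it, because its pivot is hidden in a springy mount that must not be pulled or pushed more than 2 mm off its middle. Then slide the grey plug-in module by its black grip tab along the lane, under where the arm was, until it is gently but fully home against the buffer, and let go. Leave the cassette, the jar and the wooden unit where they are.

Things in the scene. Friction and masses are not known exactly. Their poses are not given: they have to be found in the camera images.
- dock: fixed aluminium floor plate of the test dock, 340 x 150 mm, 10 mm thick, with two dark guide rails 106 mm apart (inside), 20 mm tall above the plate. Origin on the bench surface on the lane's centre line; x runs along the lane towards the buffer, y across it to the left, z up. The plate runs from x -170 to +170 mm.
- rest_top (a point): top of the fixed blue rest, 74 mm above the bench, at dock x -30, y +96 mm, under the free end of the closed arm. Across the lane, at about dock y -125 mm, stands a blue post with two cheek plates, 111 mm tall, that holds the arm; its place along y differs by up to 15 mm each way and is not reported.
- gate_arm (a joint): swing of the arm: 0 closed (level across the lane along dock y, 85 mm above the bench), 1.5 rad on its open stop, almost upright. Striped bar 225 x 20 x 12 mm at dock x -30 mm, from the post towards +y; it turns about a level axis along dock x, 85 mm up, hidden in the post. A steel counterweight tips it open past a balance point between 0.4 and 1.1 rad; before that it falls shut.
- float (a joint): how far the arm's spring-mounted pivot block is pushed off its middle, in m along dock y (+ away from the post, towards the rest); 4.5 N per mm, free play none, end stops at 12 mm. A red pointer on the post's robot side shows it. Keep within 2 mm (9 N sideways on the arm).
- peg_grip (a point): grip point of the arm's side peg: a level steel rod 16 mm thick along dock x on the arm's buffer side, with a 24 mm disc at its end; 53 mm of rod is free towards the arm, 43 mm towards the disc. Clamped 130 to 200 mm from the pivot; the arm ends 25 to 95 mm past it. Lifting or holding back takes up to 4 N here. Pinched across (along dock y) from above, it turns between the fingers.
- module: loose grey plug-in box 150 x 100 x 36 mm, 0.4 to 0.85 kg; origin under its centre, x towards its leading face. It stands on the plate between the rails with 3 mm play each side, its low nose reaching under the closed arm, which blocks its tab. Pushed too high up it tips nose down.
- module_tab (a point): middle of the top edge of the module's black upright grip tab, 78 mm above the module's underside (88 mm above the bench), 30 mm behind the module's middle. The tab is 40 mm long along the lane, 14 mm thick across it and 42 mm tall.
- module_nose (a point): centre of the module's leading face (towards the buffer), 18 mm above its underside
- buffer_face (a point): centre of the near face of the grey fixed buffer block (100 mm wide, 45 mm tall) at the end of the lane, point 28 mm above the bench; x points along the lane away from the module. The module is home when its leading face touches this face.
- cassette: loose black tape cassette 150 x 95 x 25 mm with a paper label; origin under its centre. Leave alone
- jar: loose amber jar, 64 mm diameter, 85 mm tall, white cap; origin under its centre. Leave alone
- spare: loose wooden unit 90 x 70 x 45 mm with a brass ring and a white stub on top, 86 mm tall over all; origin under its centre. Leave alone

How it is judged (in metres and radians):
On the way:
1. the barrier arm rests on its open stop by itself, with nothing touching it (value of joint gate_arm above 1.4 rad and contact force between anything else and gate_arm below 0.1 N and velocity of joint gate_arm between -0.05 and 0.05 rad/s), for 0.3 s.
At the end, for the whole second after the job is handed in: the arm stands on its open stop (above 1.4 rad) by itself, the module sits flat in the lane with its leading face within 4 mm of the buffer's face (and within 8 mm level with its centre), and nothing touches the robot (value of joint gate_arm above 1.4 rad and x of module_nose in the frame of buffer_face above -0.004 m and z of module_nose in the frame of buffer_face below 0.004 m and horizontal distance between module_nose and buffer_face below 0.008 m and angle between module_nose's own z axis and vertical below 0.05 rad).
It fails at once if the arm swings free: faster than 1.5 rad/s, opening or falling shut (velocity of joint gate_arm above 1.5 rad/s or velocity of joint gate_arm below -1.5 rad/s).
It fails at once if the arm is forced: its pivot block is pushed more than 2 mm off its middle (value of joint float above 0.002 m or value of joint float below -0.002 m).
It fails at once if the module is rammed into the buffer with more than 25 N (contact force between module and buffer above 25 N).
It fails at once if a bystander is moved by more than 15 mm (distance of any of cassette, jar, spare from where it was at the start of the episode above 0.015 m).
It also fails if it takes over 72 s, if anything falls off the work surface, if the arm or the gripper's body presses on something with over 40 N, if the wrist force passes 120 N, or if a joint passes its speed limit or range.

## Working session

There is one attempt and no reset: what is moved stays moved. The work goes in short steps, Python scripts to look and compute and a shell command to move; the robot and the scene stay as the last step left them, time stands still between calls to the robot, and variables do not carry over. Pictures are saved under pics/ and viewed, and the job is handed in when it is done.

```bash
mkdir -p pics; python3 - <<'E'
from bench import env
import cv2
o=env.get_obs(); print(o['clock'],o['ee_pos'],o['eef_rot'],o['ft_force'],o['grip_width'],env.hold_point_z)
for n in('scene','top','wrist'):
    im=env.capture(n); cv2.imwrite(f'pics/{n}0.png',im[:,:,::-1]); print(n,env.camera_model(n))
E
```

```text
0.0 [0.19180679 0.54124529 0.2301069 ] [[-9.42500601e-01  3.34202666e-01 -1.09352274e-03]
 [ 3.34204284e-01  9.42498387e-01 -2.07054623e-03]
 [ 3.38661350e-04 -2.31695106e-03 -9.99997259e-01]] [0.18463678 0.28964168 0.70876866] 0.08577979352700747 0.0187
scene {'K': array([[595.4680856,   0.       , 320.7689401],
       [  0.       , 595.4680856, 231.2748663],
       [  0.       ,   0.       ,   1.       ]]), 'k1': -0.06653874648915821, 'extrinsics': array([[ 0.29633645,  0.71881265, -0.6288824 ,  1.46002099],
       [ 0.95490526, -0.21026167,  0.20963297, -0.25536783],
       [ 0.01845696, -0.662645  , -0.74870618,  1.07917295],
       [ 0.        ,  0.        ,  0.        ,  1.        ]])}
top {'K': array([[570.67081644,   0.        , 321.81499593],
       [  0.        , 570.67081644, 249.24447178],
       [  0.        ,   0.        ,   1.        ]]), 'k1': -0.025105579227923194, 'extrinsics': array([[-0.02241096, -0.99629136,  0.08307395,  0.5052236 ],
       [-0.9996163 ,  0.02097747, -0.01808859,  0.04120629],
       [ 0.01627882, -0.08344746, -0.99637921,  1.14474725],
       [ 0.        ,  0.        ,  0.        ,  1.        ]])}
wrist {'K': array([[423.0837298 ,   0.        , 317.12553649],
       [  0.        , 423.0837298 , 226.97683024],
       [  0.        ,   0.        ,   1.        ]]), 'k1': 0.030972274812543693, 'T_tool_cam': array([[-9.57348201e-04, -9.50928423e-01, -3.09409467e-01,
         8.00819399e-02],
       [ 9.99999380e-01, -7.34389846e-04, -8.37063688e-04,
         3.28934705e-04],
       [ 5.68760481e-04, -3.09410077e-01,  9.50928536e-01,
        -1.43836756e-01],
       [ 0.00000000e+00,  0.00000000e+00,  0.00000000e+00,
         1.00000000e+00]])}
```

View pics/scene0.png

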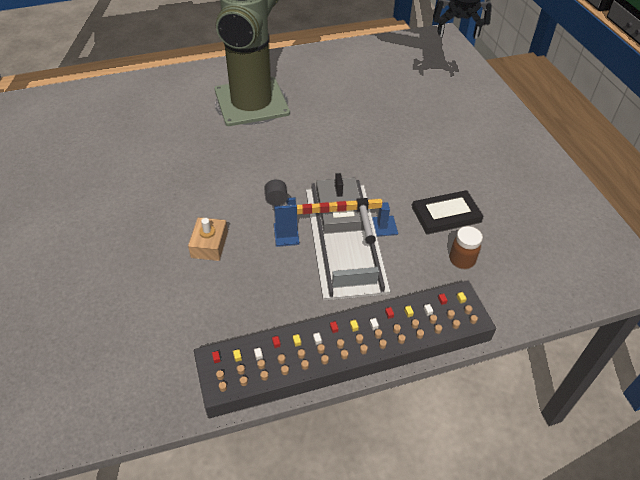

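View pics/top0.png

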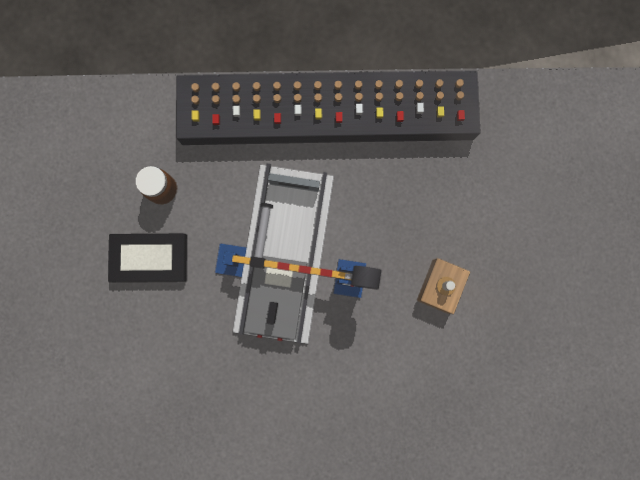

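View pics/wrist0.png

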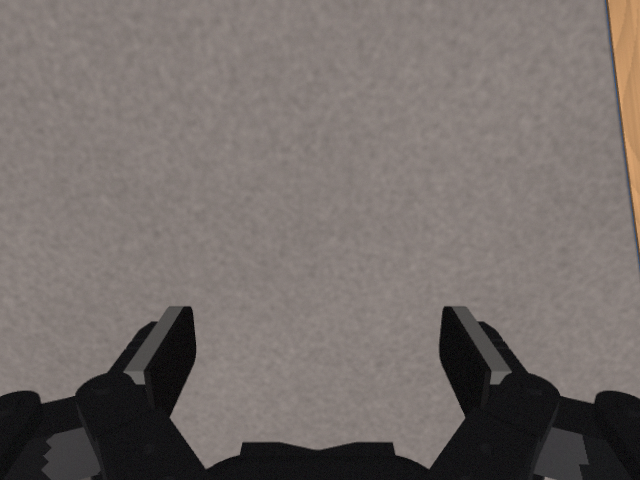

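```bash
cat > h.py <<'E'
import numpy as np, cv2
from bench import env
def ray(cam,px):
    m=env.camera_model(cam); K=m['K']; k=m['k1']
    d=np.array([(px[0]-K[0,2])/K[0,0],(px[1]-K[1,2])/K[1,1]]); u=d.copy()
    for _ in range(20): u=d/(1+k*(u@u))
    if cam=='wrist':
        o=env.get_obs(); T=np.eye(4); T[:3,:3]=o['eef_rot']; T[:3,3]=o['ee_pos']; E=T@m['T_tool_cam']
    else: E=m['extrinsics']
    return E[:3,3],E[:3,:3]@np.array([u[0],u[1],1])
def at(cam,px,z):
    o,d=ray(cam,px); return o+d*(z-o[2])/d[2]
def proj(cam,p):
    m=env.camera_model(cam); K=m['K']; k=m['k1']
    if cam=='wrist':
        o=env.get_obs(); T=np.eye(4); T[:3,:3]=o['eef_rot']; T[:3,3]=o['ee_pos']; E=T@m['T_tool_cam']
    else: E=m['extrinsics']
    c=np.linalg.inv(E)@np.append(p,1); s=c[:2]/c[2]; s=s*(1+k*(s@s))
    return s*np.array([K[0,0],K[1,1]])+K[:2,2]
def crop(name,src,x0,y0,x1,y1,f):
    im=cv2.imread(src)[y0:y1,x0:x1]; cv2.imwrite(name,cv2.resize(im,None,fx=f,fy=f,interpolation=cv2.INTER_CUBIC))
E
python3 - <<'E'
from h import *
crop('pics/topc.png','pics/top0.png',200,150,400,350,3)
crop('pics/scc.png','pics/scene0.png',255,165,415,305,4)
E
```

```text
(no output)
```

View pics/topc.png

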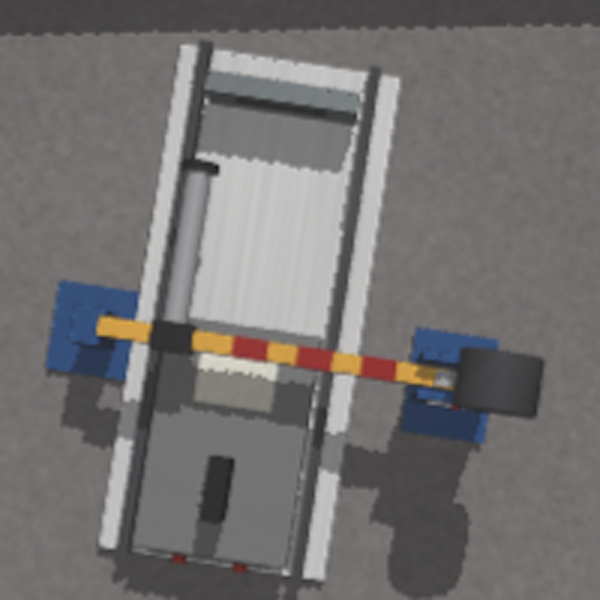

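View pics/scc.png

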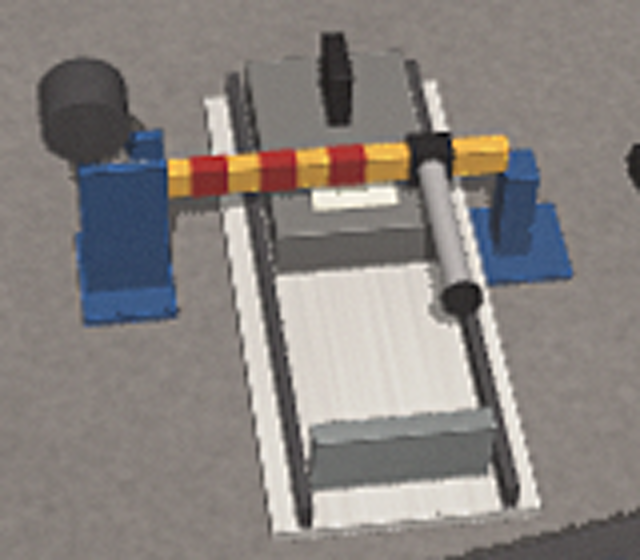

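```bash
python3 - <<'E'
from h import *
np.set_printoptions(precision=4,suppress=True)
P=lambda cx,cy,z:at('top',(200+cx/3,150+cy/3),z)
c=[P(182,45,.01),P(400,77,.01),P(322,580,.01),P(100,548,.01)]
for q in c: print(q)
ctr=sum(c)/4; ctr[2]=0
ex=(c[0]+c[1]-c[2]-c[3]); print('len',np.linalg.norm(c[0]-c[3]),np.linalg.norm(c[1]-c[2]),np.linalg.norm(c[0]-c[1]))
yaw=np.arctan2(ex[1],ex[0]); ey=c[0]+c[3]-c[1]-c[2]; yaw2=np.arctan2(-ey[0],ey[1]); print('ctr',ctr,np.degrees([yaw,yaw2]))
R=np.array([[np.cos(yaw),-np.sin(yaw),0],[np.sin(yaw),np.cos(yaw),0],[0,0,1]])
D=lambda p:R.T@(p-ctr)
for n,cx,cy,z in [('disc',200,167,.085),('rod mid',190,240,.085),('clamp',176,337,.087),('bartip',98,327,.091),('barpost',440,378,.091),('tabtop ctr',219,487,.088),('tab f',222,458,.088),('tab b',213,521,.088),('buffer top front',282,109,.055),('cw left',459,378,.09),('noseleft',200,322,.046),('noseright',325,334,.046)]:
    p=P(cx,cy,z); print(n,p,D(p))
S=lambda cx,cy,z:at('scene',(255+cx/4,165+cy/4),z)
for n,cx,cy,z in [('disc',461,298,.085),('clamp',431,140,.094),('tabtop',333,36,.088)]:
    p=S(cx,cy,z); print('scene',n,p,D(p))
np.save('dock.npy',np.r_[ctr,yaw])
E
```

```text
[0.7731 0.1402 0.01  ]
[ 0.7484 -0.006   0.01  ]
[0.4146 0.0533 0.01  ]
[0.4387 0.1985 0.01  ]
len 0.33937365312837364 0.33903499956072813 0.14827174963034362
ctr [0.5937 0.0965 0.    ] [-9.9781 -9.513 ]
disc [0.6777 0.1234 0.085 ] [0.078  0.0411 0.085 ]
rod mid [0.6319 0.1303 0.085 ] [0.0318 0.0399 0.085 ]
clamp [0.5715 0.1396 0.087 ] [-0.0293  0.0386  0.087 ]
bartip [0.5785 0.1871 0.091 ] [-0.0307  0.0866  0.091 ]
barpost [ 0.5425 -0.0227  0.091 ] [-0.0297 -0.1263  0.091 ]
tabtop ctr [0.4788 0.1144 0.088 ] [-0.1163 -0.0022  0.088 ]
tab f [0.4964 0.1123 0.088 ] [-0.0985 -0.0013  0.088 ]
tab b [0.4581 0.1184 0.088 ] [-0.1373 -0.0019  0.088 ]
buffer top front [0.7193 0.0725 0.055 ] [ 0.1278 -0.0019  0.055 ]
cw left [ 0.5423 -0.0345  0.09  ] [-0.0279 -0.1379  0.09  ]
noseleft [0.5834 0.1279 0.046 ] [-0.0155  0.0291  0.046 ]
noseright [0.574  0.0478 0.046 ] [-0.0109 -0.0514  0.046 ]
scene disc [0.6788 0.1207 0.085 ] [0.0796 0.0386 0.085 ]
scene clamp [0.5672 0.1429 0.094 ] [-0.0341  0.0411  0.094 ]
scene tabtop [0.4616 0.1182 0.088 ] [-0.1338 -0.0015  0.088 ]
```

```bash
python3 -m creep '[{"x":4,"y":-3.7,"z":0,"roll":2},{"x":8,"y":-7.4,"z":0,"roll":4},{"x":12,"y":-11.2,"z":0,"roll":6},{"x":16,"y":-14.9,"roll":8},{"x":20,"y":-18.6,"roll":9.5},{"x":24,"y":-22.3,"roll":9.5},{"x":28,"y":-26,"roll":9.5},{"x":32,"y":-29.8,"roll":9.5},{"x":36,"y":-33.5,"roll":9.5},{"x":40,"y":-37.2,"roll":9.5,"z":-1},{"x":42.5,"y":-39.5,"roll":9.5,"z":-2},{"x":44,"y":-41,"roll":9.5,"z":-2}]' 20
python3 - <<'E'
from h import *
np.set_printoptions(precision=4,suppress=True)
im=env.capture('wrist'); cv2.imwrite('pics/w1.png',im[:,:,::-1])
o=env.get_obs(); print(o['clock'],o['ee_pos'],o['eef_rot'],o['ft_force'],o['joint_pos'])
E
```

```text
0.2 [0.192  0.5415 0.2305] [[-0.9425  0.3342 -0.0007]
 [ 0.3342  0.9425 -0.0013]
 [ 0.0002 -0.0015 -1.    ]] [ 1.2426 -0.9514 -0.219 ] [61.8497 11.8688 88.3723 -0.0005 79.8445 -8.6242]invalid input at $[0]: expected keys x, y, z, roll, grip
```

View pics/w1.png

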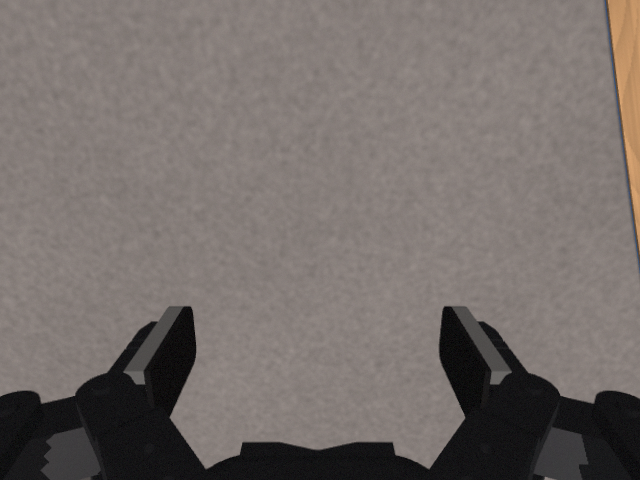

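```bash
python3 -m creep '[{"x":4,"y":-3.7,"z":0,"roll":2,"grip":1},{"x":8,"y":-7.4,"z":0,"roll":4,"grip":1},{"x":12,"y":-11.2,"z":0,"roll":6,"grip":1},{"x":16,"y":-14.9,"z":0,"roll":8,"grip":1},{"x":20,"y":-18.6,"z":0,"roll":9.5,"grip":1},{"x":24,"y":-22.3,"z":0,"roll":9.5,"grip":1},{"x":28,"y":-26,"z":0,"roll":9.5,"grip":1},{"x":32,"y":-29.8,"z":0,"roll":9.5,"grip":1},{"x":36,"y":-33.5,"z":0,"roll":9.5,"grip":1},{"x":40,"y":-37.2,"z":-1,"roll":9.5,"grip":1},{"x":42.5,"y":-39.5,"z":-2,"roll":9.5,"grip":1},{"x":44,"y":-41,"z":-2,"roll":9.5,"grip":1}]' 20
python3 - <<'E'
from h import *
np.set_printoptions(precision=4,suppress=True)
im=env.capture('wrist'); cv2.imwrite('pics/w2.png',im[:,:,::-1])
o=env.get_obs(); print(o['clock'],o['ee_pos'],o['eef_rot'],o['ft_force'],o['joint_pos'])
E
```

```text
clock: 1.4
ee_pos: [0.631, 0.1323, 0.2106]
eef_rot: [[-0.985, 0.174, -0.001], [0.174, 0.985, 0.0], [0.001, -0.0, -1.0]]
ft_force: [1.1, -0.4, 0.2]
grip_width: 0.0857
1.45 [0.636  0.1253 0.2092] [[-0.9836  0.1801  0.0028]
 [ 0.1801  0.9836 -0.0052]
 [-0.0037 -0.0046 -1.    ]] [ 3.3246 -3.5257 -0.4557] [  3.6561  21.5081  78.6641  -0.3152  79.6857 -75.9104]
```

View pics/w2.png

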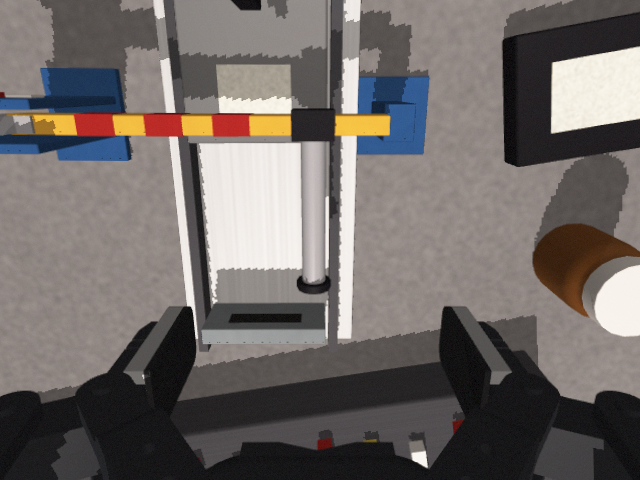

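```bash
python3 -m creep '[{"x":0,"y":0,"z":-1,"roll":0,"grip":1},{"x":0,"y":0,"z":-2,"roll":0,"grip":1},{"x":0,"y":0,"z":-3,"roll":0,"grip":1},{"x":0,"y":0,"z":-3,"roll":0,"grip":1},{"x":0,"y":0,"z":-3,"roll":0,"grip":1}]' 20
python3 - <<'E'
from h import *
np.set_printoptions(precision=4,suppress=True)
o=env.get_obs(); print(o['clock'],o['ee_pos'],o['eef_rot'],o['ft_force'],o['qvel'])
im=env.capture('wrist'); cv2.imwrite('pics/w3.png',im[:,:,::-1])
E
```

```text
clock: 1.95
ee_pos: [0.6292, 0.135, 0.1813]
eef_rot: [[-0.985, 0.172, -0.001], [0.172, 0.985, -0.0], [0.001, -0.0, -1.0]]
ft_force: [0.6, 0.1, 0.2]
grip_width: 0.0852
1.95 [0.6292 0.135  0.1813] [[-0.985   0.1723 -0.0009]
 [ 0.1723  0.985  -0.    ]
 [ 0.0009 -0.0002 -1.    ]] [0.5967 0.1288 0.2042] [-0.4123 -0.6875 -1.3333 -0.0637 -0.0054 -0.0455]
```

View pics/w3.png

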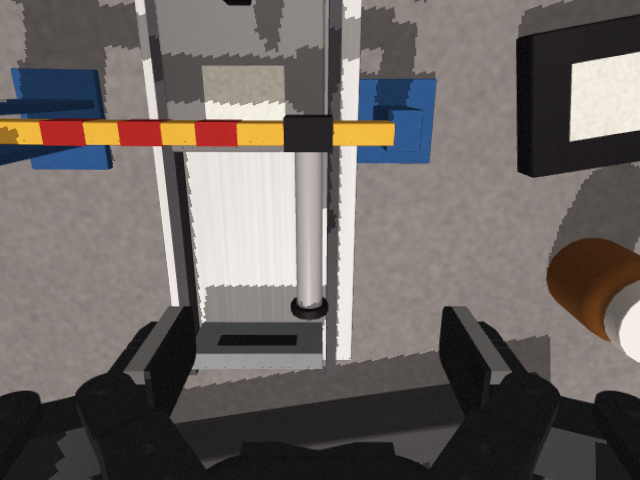

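```bash
python3 - <<'E'
from h import *
np.set_printoptions(precision=4,suppress=True)
a=np.load('dock.npy'); ctr=a[:3]; yaw=a[3]
R=np.array([[np.cos(yaw),-np.sin(yaw),0],[np.sin(yaw),np.cos(yaw),0],[0,0,1]])
for n,px,z in [('rod near arm',(311.5,160),.087),('rod mid',(310.5,225),.087),('rod disc',(310,292),.087),('tip top',(394,122),.095),('tip low edge',(394,145),.095),('bar left',(20,122),.095),('clampL',(284,151),.09),('clampR',(331,151),.09)]:
    p=at('wrist',px,z); print(n,p,R.T@(p-ctr))
g=ctr+R@np.array([.034,.040,.085]); print('target from obs',g,g-env.get_obs()['ee_pos'])
E
```

```text
rod near arm [0.5879 0.1393 0.087 ] [-0.0131  0.0411  0.087 ]
rod mid [0.6257 0.1319 0.087 ] [0.0254 0.0404 0.087 ]
rod disc [0.6688 0.1237 0.087 ] [0.0693 0.0398 0.087 ]
tip top [0.5745 0.1862 0.095 ] [-0.0344  0.085   0.095 ]
tip low edge [0.5864 0.1848 0.095 ] [-0.0224  0.0857  0.095 ]
bar left [ 0.5412 -0.007   0.095 ] [-0.0337 -0.1111  0.095 ]
clampL [0.5799 0.1253 0.09  ] [-0.0186  0.026   0.09  ]
clampR [0.5844 0.1509 0.09  ] [-0.0186  0.052   0.09  ]
target from obs [0.6341 0.13   0.085 ] [ 0.0043 -0.0049 -0.097 ]
```

```bash
python3 -m creep '[{"x":0.2,"y":-0.2,"z":-2,"roll":0,"grip":1},{"x":0.4,"y":-0.5,"z":-4,"roll":0,"grip":0.8},{"x":0.4,"y":-0.5,"z":-6,"roll":0,"grip":0.7},{"x":0.4,"y":-0.5,"z":-8,"roll":0,"grip":0.6},{"x":0.4,"y":-0.5,"z":-10,"roll":0,"grip":0.6},{"x":0.4,"y":-0.5,"z":-11,"roll":0,"grip":0.6},{"x":0.4,"y":-0.5,"z":-11.5,"roll":0,"grip":0.5},{"x":0.4,"y":-0.5,"z":-11.5,"roll":0,"grip":0.45},{"x":0.4,"y":-0.5,"z":-11.5,"roll":0,"grip":0.45},{"x":0.4,"y":-0.5,"z":-11.5,"roll":0,"grip":0.45}]' 20
python3 - <<'E'
from h import *
np.set_printoptions(precision=4,suppress=True)
o=env.get_obs(); print(o['clock'],o['ee_pos'],o['ft_force'],o['qvel'],o['grip_width'])
im=env.capture('wrist'); cv2.imwrite('pics/w4.png',im[:,:,::-1])
a=np.load('dock.npy'); ctr=a[:3]; yaw=a[3]
R=np.array([[np.cos(yaw),-np.sin(yaw),0],[np.sin(yaw),np.cos(yaw),0],[0,0,1]])
print(R.T@(o['ee_pos']-ctr))
E
```

```text
clock: 3.0
ee_pos: [0.6352, 0.129, 0.0681]
eef_rot: [[-0.985, 0.174, 0.003], [0.174, 0.985, 0.0], [-0.002, 0.001, -1.0]]
ft_force: [0.5, 0.3, -0.4]
grip_width: 0.0386
3.0 [0.6352 0.129  0.0681] [ 0.5251  0.3389 -0.4107] [-0.0541  0.0685  0.2021  0.0597 -0.0584 -0.0615] 0.038593565153249736
[0.0353 0.0392 0.0681]
```

View pics/w4.png

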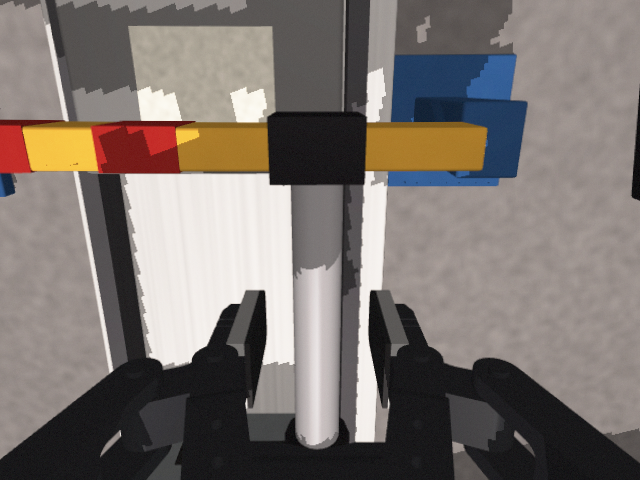

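```bash
python3 -m creep '[{"x":0,"y":0.05,"z":-0.15,"roll":0,"grip":0.3},{"x":0,"y":0.05,"z":-0.15,"roll":0,"grip":0.24},{"x":0,"y":0.05,"z":-0.15,"roll":0,"grip":0.21},{"x":0,"y":0.05,"z":-0.15,"roll":0,"grip":0.19}]' 20;  python3 -m creep '[{"x":0,"y":0,"z":0,"roll":0,"grip":0.18},{"x":0,"y":0,"z":0,"roll":0,"grip":0.17}]' 20
```

```text
clock: 3.45
ee_pos: [0.6341, 0.1292, 0.0651]
eef_rot: [[-0.985, 0.174, -0.0], [0.174, 0.985, -0.0], [0.0, -0.0, -1.0]]
ft_force: [0.1, 0.0, 0.1]
grip_width: 0.0163
clock: 3.65
ee_pos: [0.6341, 0.1292, 0.065]
eef_rot: [[-0.985, 0.174, -0.0], [0.174, 0.985, -0.0], [0.0, -0.0, -1.0]]
ft_force: [-1.0, -0.9, 0.1]
grip_width: 0.0154
```

```bash
python3 -m creep '[{"x":0,"y":0,"z":0,"roll":0,"grip":0.12},{"x":0,"y":0,"z":0,"roll":0,"grip":0.1},{"x":0,"y":0,"z":0,"roll":0,"grip":0.1}]' 20
python3 - <<'E'
from h import *
np.set_printoptions(precision=5,suppress=True)
o=env.get_obs(); print(o['clock'],o['ee_pos'],o['ft_force'],o['qvel'],o['grip_width'])
a=np.load('dock.npy'); ctr=a[:3]; yaw=a[3]
R=np.array([[np.cos(yaw),-np.sin(yaw),0],[np.sin(yaw),np.cos(yaw),0],[0,0,1]])
print(R.T@(o['ee_pos']-ctr), R.T@o['ft_force'])
E
```

```text
clock: 3.95
ee_pos: [0.6341, 0.1293, 0.0651]
eef_rot: [[-0.985, 0.174, -0.0], [0.174, 0.985, -0.0], [0.0, -0.0, -1.0]]
ft_force: [-0.2, -0.8, -0.1]
grip_width: 0.0153
3.95 [0.63408 0.12929 0.06505] [-0.16455 -0.7644  -0.06691] [ 0.05153 -0.11834 -0.01396 -0.03954 -0.00925 -0.06572] 0.015297460696423898
[0.0341  0.0393  0.06505] [-0.02961 -0.78135 -0.06691]
```

```bash
cat > arc.py <<'E'
import sys,numpy as np
r=float(sys.argv[1]); 
yaw=np.load('dock.npy')[3]
for t in np.arange(0,1.521,.04):
    dy=-r*(1-np.cos(t)); print('%.2f x %.2f y %.2f z %.2f'%(t,-np.sin(yaw)*dy*100,np.cos(yaw)*dy*100,r*np.sin(t)*100))
E
python3 arc.py .179
```

```text
0.00 x -0.00 y -0.00 z 0.00
0.04 x -0.00 y -0.01 z 0.72
0.08 x -0.01 y -0.06 z 1.43
0.12 x -0.02 y -0.13 z 2.14
0.16 x -0.04 y -0.23 z 2.85
0.20 x -0.06 y -0.35 z 3.56
0.24 x -0.09 y -0.51 z 4.25
0.28 x -0.12 y -0.69 z 4.95
0.32 x -0.16 y -0.89 z 5.63
0.36 x -0.20 y -1.13 z 6.31
0.40 x -0.24 y -1.39 z 6.97
0.44 x -0.30 y -1.68 z 7.62
0.48 x -0.35 y -1.99 z 8.27
0.52 x -0.41 y -2.33 z 8.89
0.56 x -0.47 y -2.69 z 9.51
0.60 x -0.54 y -3.08 z 10.11
0.64 x -0.61 y -3.49 z 10.69
0.68 x -0.69 y -3.92 z 11.26
0.72 x -0.77 y -4.38 z 11.80
0.76 x -0.85 y -4.85 z 12.33
0.80 x -0.94 y -5.35 z 12.84
0.84 x -1.03 y -5.86 z 13.33
0.88 x -1.13 y -6.40 z 13.80
0.92 x -1.22 y -6.95 z 14.24
0.96 x -1.32 y -7.52 z 14.66
1.00 x -1.43 y -8.10 z 15.06
1.04 x -1.53 y -8.70 z 15.44
1.08 x -1.64 y -9.32 z 15.79
1.12 x -1.75 y -9.95 z 16.11
1.16 x -1.86 y -10.59 z 16.41
1.20 x -1.98 y -11.24 z 16.68
1.24 x -2.09 y -11.90 z 16.93
1.28 x -2.21 y -12.57 z 17.15
1.32 x -2.33 y -13.25 z 17.34
1.36 x -2.45 y -13.94 z 17.50
1.40 x -2.57 y -14.63 z 17.64
1.44 x -2.70 y -15.33 z 17.75
1.48 x -2.82 y -16.03 z 17.83
1.52 x -2.94 y -16.73 z 17.88
```

```bash
cat > st.py <<'E'
from h import *
np.set_printoptions(precision=4,suppress=True)
o=env.get_obs()
a=np.load('dock.npy'); ctr=a[:3]; yaw=a[3]
R=np.array([[np.cos(yaw),-np.sin(yaw),0],[np.sin(yaw),np.cos(yaw),0],[0,0,1]])
p=R.T@(o['ee_pos']-ctr); f=R.T@o['ft_force']
print(o['clock'],'dock p',p,'d from grip mm',(p-[.0341,.0393,.06505])*1e3,'f',f,'tq',R.T@o['torque'],'w',o['grip_width'],'qv',np.abs(o['qvel']).max())
E
python3 -m creep '[{"x":0,"y":0,"z":0.1,"roll":0,"grip":0.1},{"x":0,"y":0,"z":0.4,"roll":0,"grip":0.1},{"x":0,"y":-0.01,"z":0.8,"roll":0,"grip":0.1},{"x":-0.01,"y":-0.06,"z":1.4,"roll":0,"grip":0.1},{"x":-0.01,"y":-0.06,"z":1.4,"roll":0,"grip":0.1}]' 30; python3 st.py
```

```text
clock: 4.45
ee_pos: [0.6344, 0.1288, 0.0801]
eef_rot: [[-0.985, 0.174, 0.001], [0.174, 0.985, 0.0], [-0.001, 0.0, -1.0]]
ft_force: [0.1, -0.4, -2.0]
grip_width: 0.0144
4.45 dock p [0.0345 0.0388 0.0801] d from grip mm [ 0.3677 -0.4826 15.0316] f [ 0.1409 -0.3719 -2.0199] tq [ 0.0931  0.1128 -0.1152] w 0.014415821522769639 qv 0.5022532127310052
```

```bash
python3 -m creep '[{"x":-0.01,"y":-0.05,"z":0.5,"roll":0,"grip":0.1},{"x":-0.03,"y":-0.14,"z":1.2,"roll":0,"grip":0.1},{"x":-0.05,"y":-0.27,"z":2.0,"roll":0,"grip":0.1},{"x":-0.08,"y":-0.45,"z":2.85,"roll":0,"grip":0.1},{"x":-0.11,"y":-0.63,"z":3.53,"roll":0,"grip":0.1},{"x":-0.15,"y":-0.83,"z":4.2,"roll":0,"grip":0.1},{"x":-0.15,"y":-0.83,"z":4.2,"roll":0,"grip":0.1},{"x":-0.15,"y":-0.83,"z":4.2,"roll":0,"grip":0.1}]' 30; python3 st.py
```

```text
clock: 5.25
ee_pos: [0.6329, 0.1207, 0.1217]
eef_rot: [[-0.985, 0.174, 0.001], [0.174, 0.985, 0.001], [-0.001, 0.001, -1.0]]
ft_force: [1.0, 2.5, -1.3]
grip_width: 0.0146
5.25 dock p [0.0345 0.0306 0.1217] d from grip mm [ 0.3746 -8.677  56.6523] f [ 0.5631  2.6117 -1.2694] tq [ 0.4945 -0.0372  0.0412] w 0.014614659501924998 qv 0.5095115741817768
```

```bash
python3 - <<'E'
from h import *
im=env.capture('scene'); cv2.imwrite('pics/s5.png',im[:,:,::-1])
im=env.capture('wrist'); cv2.imwrite('pics/w5.png',im[:,:,::-1])
crop('pics/s5c.png','pics/s5.png',255,155,415,275,5)
E
python3 st.py; python3 -m creep '[{"x":0,"y":0.05,"z":0,"roll":0,"grip":0.1},{"x":0,"y":0.05,"z":0,"roll":0,"grip":0.1}]'; python3 st.py
```

```text
5.35 dock p [0.0344 0.0307 0.1213] d from grip mm [ 0.3121 -8.5714 56.2226] f [ 1.0716  2.7623 -0.3362] tq [ 0.4762 -0.1118  0.0216] w 0.014716882716851011 qv 0.27919943808786307
clock: 5.55
ee_pos: [0.6327, 0.1211, 0.121]
eef_rot: [[-0.985, 0.174, 0.0], [0.174, 0.985, -0.0], [-0.0, -0.0, -1.0]]
ft_force: [0.8, 2.1, -0.9]
grip_width: 0.0145
5.55 dock p [0.0342 0.031  0.121 ] d from grip mm [ 0.0909 -8.3422 55.9299] f [ 0.4259  2.2354 -0.9338] tq [ 0.4339 -0.0996 -0.0116] w 0.01454908685625715 qv 0.18314405106099094
```

View pics/s5c.png

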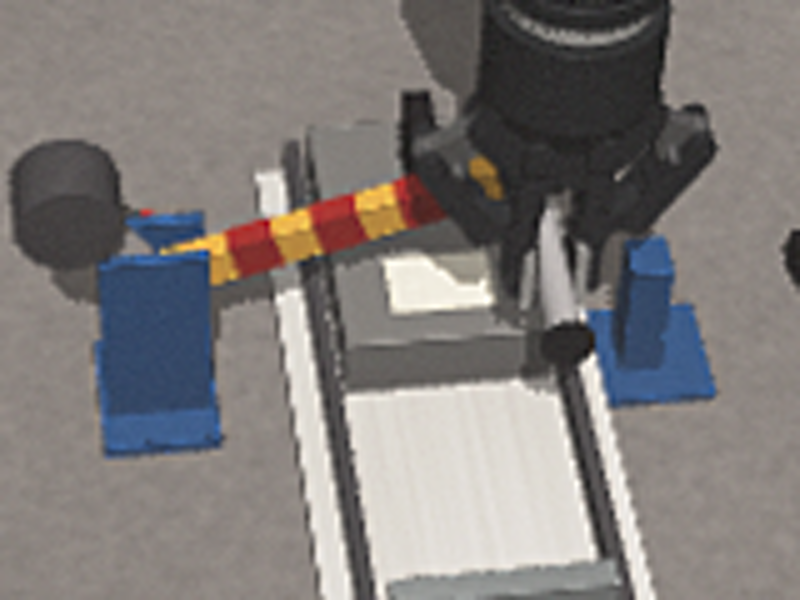

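View pics/w5.png

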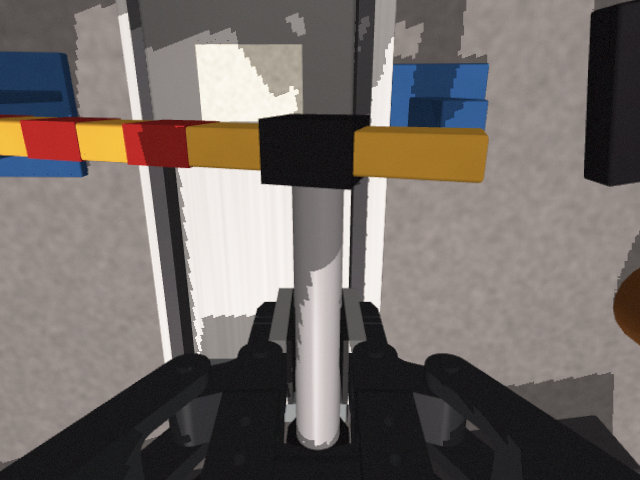

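```bash
python3 -m creep '[{"x":-0.02,"y":-0.08,"z":0.32,"roll":0,"grip":0.1},{"x":-0.03,"y":-0.18,"z":0.65,"roll":0,"grip":0.1},{"x":-0.05,"y":-0.29,"z":0.98,"roll":0,"grip":0.1},{"x":-0.07,"y":-0.4,"z":1.3,"roll":0,"grip":0.1},{"x":-0.09,"y":-0.52,"z":1.6,"roll":0,"grip":0.1},{"x":-0.11,"y":-0.63,"z":1.9,"roll":0,"grip":0.1}]' 30; python3 st.py
```

```text
clock: 6.15
ee_pos: [0.6314, 0.1145, 0.1404]
eef_rot: [[-0.985, 0.174, 0.0], [0.174, 0.985, -0.0], [-0.0, -0.0, -1.0]]
ft_force: [0.7, 1.0, -1.7]
grip_width: 0.0151
6.15 dock p [0.0341 0.0243 0.1404] d from grip mm [ -0.0418 -15.0174  75.3812] f [ 0.5346  1.1012 -1.6586] tq [ 0.5599 -0.0892 -0.0201] w 0.015118948436746651 qv 2.9682881197757505
```

```bash
python3 -m creep '[{"x":-0.02,"y":-0.11,"z":0.3,"roll":0,"grip":0.1},{"x":-0.04,"y":-0.24,"z":0.61,"roll":0,"grip":0.1},{"x":-0.07,"y":-0.39,"z":0.92,"roll":0,"grip":0.1},{"x":-0.09,"y":-0.53,"z":1.23,"roll":0,"grip":0.1},{"x":-0.12,"y":-0.68,"z":1.54,"roll":0,"grip":0.1},{"x":-0.15,"y":-0.85,"z":1.85,"roll":0,"grip":0.1},{"x":-0.18,"y":-1.01,"z":2.16,"roll":0,"grip":0.1},{"x":-0.21,"y":-1.18,"z":2.46,"roll":0,"grip":0.1}]' 30; python3 st.py
```

```text
clock: 6.95
ee_pos: [0.6294, 0.1027, 0.165]
eef_rot: [[-0.985, 0.174, 0.0], [0.174, 0.985, -0.0], [-0.0, -0.0, -1.0]]
ft_force: [1.0, 1.5, -2.2]
grip_width: 0.015
6.95 dock p [0.0341 0.0123 0.165 ] d from grip mm [ -0.0407 -27.0104  99.9723] f [ 0.7375  1.6364 -2.19  ] tq [ 0.6504 -0.0242 -0.0381] w 0.015042560475590865 qv 2.79437008751859
```

```bash
python3 -m creep '[{"x":-0.03,"y":-0.17,"z":0.3,"roll":0,"grip":0.1},{"x":-0.06,"y":-0.33,"z":0.6,"roll":0,"grip":0.1},{"x":-0.09,"y":-0.5,"z":0.9,"roll":0,"grip":0.1},{"x":-0.12,"y":-0.7,"z":1.2,"roll":0,"grip":0.1},{"x":-0.16,"y":-0.91,"z":1.5,"roll":0,"grip":0.1},{"x":-0.2,"y":-1.11,"z":1.8,"roll":0,"grip":0.1},{"x":-0.23,"y":-1.33,"z":2.1,"roll":0,"grip":0.1},{"x":-0.27,"y":-1.56,"z":2.4,"roll":0,"grip":0.1},{"x":-0.32,"y":-1.79,"z":2.7,"roll":0,"grip":0.1},{"x":-0.36,"y":-2.04,"z":3.0,"roll":0,"grip":0.1}]' 30; python3 st.py
```

```text
clock: 7.95
ee_pos: [0.6255, 0.0822, 0.1947]
eef_rot: [[-0.985, 0.174, -0.001], [0.174, 0.985, -0.0], [0.001, -0.0, -1.0]]
ft_force: [-0.4, -0.9, -2.2]
grip_width: 0.0147
7.95 dock p [ 0.0338 -0.0086  0.1947] d from grip mm [ -0.2687 -47.9022 129.677 ] f [-0.2048 -0.9856 -2.1773] tq [ 0.1953 -0.0024  0.0139] w 0.014716467344838705 qv 2.75093158558794
```

```bash
cat > fit.py <<'E'
import numpy as np,json,sys
from scipy.optimize import least_squares
# y_tool disp, dz, Fy
D=np.array(json.loads(sys.argv[1]))
y=D[:,0]+D[:,2]/4.5; z=D[:,1]
f=lambda p: np.hypot(y-p[0],z-p[1])-p[2]
s=least_squares(f,[-180,0,180]); print(s.x,s.fun, 'theta',np.arctan2(z[-1]-s.x[1],y[-1]-s.x[0]),'theta0',np.arctan2(-s.x[1],-s.x[0]))
yc,zc,r=s.x
last=D[-1]
for Z in np.arange(np.round(last[1]),zc+r-.3,2.): 
    Y=yc+np.sqrt(r*r-(Z-zc)**2); d=Y-last[0]; print('Z %.0f dz %.2f  dy %.2f -> x %.2f y %.2f cm th %.3f'%(Z,(Z-last[1])/10,d,d*.01733,d*.0985,np.arctan2(Z-zc,Y-yc)))
E
python3 fit.py '[[0,0,-0.78],[-0.48,15.03,-0.37],[-8.34,55.93,2.24],[-15.02,75.38,1.10],[-27.01,99.97,1.64],[-47.9,129.68,-0.99]]'
```

```text
[-195.30572573    1.55791583  195.16463339] [-0.02602198  0.04430393  0.02473283 -0.12401594  0.10746219 -0.02646103] theta 0.7162636922453631 theta0 -0.007976636546511142
Z 130 dz 0.03  dy -0.46 -> x -0.01 y -0.05 cm th 0.718
Z 132 dz 0.23  dy -2.24 -> x -0.04 y -0.22 cm th 0.732
Z 134 dz 0.43  dy -4.06 -> x -0.07 y -0.40 cm th 0.746
Z 136 dz 0.63  dy -5.93 -> x -0.10 y -0.58 cm th 0.760
Z 138 dz 0.83  dy -7.86 -> x -0.14 y -0.77 cm th 0.774
Z 140 dz 1.03  dy -9.84 -> x -0.17 y -0.97 cm th 0.789
Z 142 dz 1.23  dy -11.89 -> x -0.21 y -1.17 cm th 0.803
Z 144 dz 1.43  dy -13.99 -> x -0.24 y -1.38 cm th 0.818
Z 146 dz 1.63  dy -16.16 -> x -0.28 y -1.59 cm th 0.833
Z 148 dz 1.83  dy -18.39 -> x -0.32 y -1.81 cm th 0.849
Z 150 dz 2.03  dy -20.70 -> x -0.36 y -2.04 cm th 0.864
Z 152 dz 2.23  dy -23.08 -> x -0.40 y -2.27 cm th 0.880
Z 154 dz 2.43  dy -25.54 -> x -0.44 y -2.52 cm th 0.896
Z 156 dz 2.63  dy -28.09 -> x -0.49 y -2.77 cm th 0.913
Z 158 dz 2.83  dy -30.72 -> x -0.53 y -3.03 cm th 0.930
Z 160 dz 3.03  dy -33.45 -> x -0.58 y -3.30 cm th 0.947
Z 162 dz 3.23  dy -36.29 -> x -0.63 y 
[... 275 characters left out ...]
91 y -5.15 cm th 1.062
Z 174 dz 4.43  dy -56.01 -> x -0.97 y -5.52 cm th 1.083
Z 176 dz 4.63  dy -59.89 -> x -1.04 y -5.90 cm th 1.106
Z 178 dz 4.83  dy -63.99 -> x -1.11 y -6.30 cm th 1.129
Z 180 dz 5.03  dy -68.36 -> x -1.18 y -6.73 cm th 1.154
Z 182 dz 5.23  dy -73.04 -> x -1.27 y -7.19 cm th 1.180
Z 184 dz 5.43  dy -78.09 -> x -1.35 y -7.69 cm th 1.208
Z 186 dz 5.63  dy -83.61 -> x -1.45 y -8.24 cm th 1.238
Z 188 dz 5.83  dy -89.71 -> x -1.55 y -8.84 cm th 1.271
Z 190 dz 6.03  dy -96.62 -> x -1.67 y -9.52 cm th 1.308
Z 192 dz 6.23  dy -104.73 -> x -1.82 y -10.32 cm th 1.350
Z 194 dz 6.43  dy -114.92 -> x -1.99 y -11.32 cm th 1.404
Z 196 dz 6.63  dy -130.63 -> x -2.26 y -12.87 cm th 1.485
```

```bash
python3 -m creep '[{"x":-0.04,"y":-0.22,"z":0.23,"roll":0,"grip":0.1},{"x":-0.07,"y":-0.4,"z":0.43,"roll":0,"grip":0.1},{"x":-0.1,"y":-0.58,"z":0.63,"roll":0,"grip":0.1},{"x":-0.14,"y":-0.77,"z":0.83,"roll":0,"grip":0.1},{"x":-0.17,"y":-0.97,"z":1.03,"roll":0,"grip":0.1},{"x":-0.21,"y":-1.17,"z":1.23,"roll":0,"grip":0.1},{"x":-0.24,"y":-1.38,"z":1.43,"roll":0,"grip":0.1},{"x":-0.28,"y":-1.59,"z":1.63,"roll":0,"grip":0.1},{"x":-0.32,"y":-1.81,"z":1.83,"roll":0,"grip":0.1}]' 30; python3 st.py
```

```text
clock: 8.85
ee_pos: [0.6224, 0.0641, 0.213]
eef_rot: [[-0.985, 0.174, -0.0], [0.174, 0.985, -0.0], [0.0, -0.0, -1.0]]
ft_force: [-1.8, -1.0, -2.4]
grip_width: 0.0147
8.85 dock p [ 0.0339 -0.0269  0.213 ] d from grip mm [ -0.2114 -66.1896 147.9911] f [-1.5679 -1.2915 -2.3764] tq [ 0.2831  0.0933 -0.0295] w 0.014707540610560463 qv 2.1698617261472215
```

```bash
python3 fit.py '[[0,0,-0.78],[-0.48,15.03,-0.37],[-8.34,55.93,2.24],[-15.02,75.38,1.10],[-27.01,99.97,1.64],[-47.9,129.68,-0.99],[-66.19,147.99,-1.29]]'
```

```text
[-194.61941334    1.75498866  194.46827975] [-0.01428002  0.04243807  0.00704252 -0.13749095  0.11179464  0.02307387
 -0.03257813] theta 0.8512420982763762 theta0 -0.009017297219256537
Z 148 dz 0.00  dy -0.25 -> x -0.00 y -0.02 cm th 0.851
Z 150 dz 0.20  dy -2.57 -> x -0.04 y -0.25 cm th 0.867
Z 152 dz 0.40  dy -4.96 -> x -0.09 y -0.49 cm th 0.883
Z 154 dz 0.60  dy -7.44 -> x -0.13 y -0.73 cm th 0.899
Z 156 dz 0.80  dy -10.00 -> x -0.17 y -0.98 cm th 0.916
Z 158 dz 1.00  dy -12.65 -> x -0.22 y -1.25 cm th 0.933
Z 160 dz 1.20  dy -15.40 -> x -0.27 y -1.52 cm th 0.951
Z 162 dz 1.40  dy -18.25 -> x -0.32 y -1.80 cm th 0.968
Z 164 dz 1.60  dy -21.22 -> x -0.37 y -2.09 cm th 0.987
Z 166 dz 1.80  dy -24.31 -> x -0.42 y -2.39 cm th 1.006
Z 168 dz 2.00  dy -27.53 -> x -0.48 y -2.71 cm th 1.025
Z 170 dz 2.20  dy -30.90 -> x -0.54 y -3.04 cm th 1.045
Z 172 dz 2.40  dy -34.44 -> x -0.60 y -3.39 cm th 1.066
Z 174 dz 2.60  dy -38.15 -> x -0.66 y -3.76 cm th 1.088
Z 176 dz 2.80  dy -42.08 -> x -0.73 y -4.14 cm th 1.111
Z 178 dz 3.00  dy -46.24 -> x -0.80 y -4.55 cm th 1.134
Z 180 dz 3.20  dy -50.67 -> x -0.88 y -4.99 cm th 1.159
Z 182 dz 3.40  dy -55.42 -> x -0.96 y -5.46 cm th 1.186
Z 184 dz 3.60  dy -60.57 -> x -1.05 y -5.97 cm th 1.214
Z 186 dz 3.80  dy -66.21 -> x -1.15 y -6.52 cm th 1.245
Z 188 dz 4.00  dy -72.48 -> x -1.26 y -7.14 cm th 1.279
Z 190 dz 4.20  dy -79.63 -> x -1.38 y -7.84 cm th 1.317
Z 192 dz 4.40  dy -88.12 -> x -1.53 y -8.68 cm th 1.362
Z 194 dz 4.60  dy -99.11 -> x -1.72 y -9.76 cm th 1.419
```

```bash
python3 -m creep '[{"x":-0.04,"y":-0.25,"z":0.2,"roll":0,"grip":0.1},{"x":-0.09,"y":-0.49,"z":0.4,"roll":0,"grip":0.1},{"x":-0.13,"y":-0.73,"z":0.6,"roll":0,"grip":0.1},{"x":-0.17,"y":-0.98,"z":0.8,"roll":0,"grip":0.1},{"x":-0.22,"y":-1.25,"z":1.0,"roll":0,"grip":0.1},{"x":-0.27,"y":-1.52,"z":1.2,"roll":0,"grip":0.1},{"x":-0.32,"y":-1.8,"z":1.4,"roll":0,"grip":0.1},{"x":-0.37,"y":-2.09,"z":1.6,"roll":0,"grip":0.1},{"x":-0.42,"y":-2.39,"z":1.8,"roll":0,"grip":0.1},{"x":-0.48,"y":-2.71,"z":2.0,"roll":0,"grip":0.1}]' 30; python3 st.py
```

```text
clock: 9.85
ee_pos: [0.6177, 0.037, 0.2331]
eef_rot: [[-0.985, 0.174, -0.0], [0.174, 0.985, -0.0], [0.0, -0.0, -1.0]]
ft_force: [-1.4, -0.4, -3.1]
grip_width: 0.0148
9.85 dock p [ 0.0339 -0.0545  0.2331] d from grip mm [ -0.169  -93.7883 168.0133] f [-1.3426 -0.6212 -3.1031] tq [ 0.1315  0.086  -0.0646] w 0.014781682043330134 qv 3.0885623785840353
```

```bash
python3 fit.py '[[0,0,-0.78],[-0.48,15.03,-0.37],[-8.34,55.93,2.24],[-15.02,75.38,1.10],[-27.01,99.97,1.64],[-47.9,129.68,-0.99],[-66.19,147.99,-1.29],[-93.79,168.01,-0.62]]'
```

```text
[-194.25369837    1.88722479  194.09311984] [-0.0035794   0.04374031 -0.00587145 -0.15088165  0.1045123   0.03583522
  0.00219374 -0.02594904] theta 1.0274948077900652 theta0 -0.009714952332160803
Z 168 dz -0.00  dy -0.07 -> x -0.00 y -0.01 cm th 1.027
Z 170 dz 0.20  dy -3.46 -> x -0.06 y -0.34 cm th 1.047
Z 172 dz 0.40  dy -7.01 -> x -0.12 y -0.69 cm th 1.068
Z 174 dz 0.60  dy -10.75 -> x -0.19 y -1.06 cm th 1.090
Z 176 dz 0.80  dy -14.69 -> x -0.25 y -1.45 cm th 1.113
Z 178 dz 1.00  dy -18.88 -> x -0.33 y -1.86 cm th 1.137
Z 180 dz 1.20  dy -23.34 -> x -0.40 y -2.30 cm th 1.162
Z 182 dz 1.40  dy -28.13 -> x -0.49 y -2.77 cm th 1.189
Z 184 dz 1.60  dy -33.33 -> x -0.58 y -3.28 cm th 1.218
Z 186 dz 1.80  dy -39.03 -> x -0.68 y -3.84 cm th 1.249
Z 188 dz 2.00  dy -45.38 -> x -0.79 y -4.47 cm th 1.283
Z 190 dz 2.20  dy -52.65 -> x -0.91 y -5.19 cm th 1.322
Z 192 dz 2.40  dy -61.36 -> x -1.06 y -6.04 cm th 1.368
Z 194 dz 2.60  dy -72.81 -> x -1.26 y -7.17 cm th 1.428
```

```bash
python3 -m creep '[{"x":-0.06,"y":-0.34,"z":0.2,"roll":0,"grip":0.1},{"x":-0.12,"y":-0.69,"z":0.4,"roll":0,"grip":0.1},{"x":-0.19,"y":-1.06,"z":0.6,"roll":0,"grip":0.1},{"x":-0.25,"y":-1.45,"z":0.8,"roll":0,"grip":0.1},{"x":-0.33,"y":-1.86,"z":1.0,"roll":0,"grip":0.1},{"x":-0.4,"y":-2.3,"z":1.2,"roll":0,"grip":0.1}]' 30; python3 st.py
```

```text
clock: 10.45
ee_pos: [0.6135, 0.0139, 0.2449]
eef_rot: [[-0.985, 0.174, -0.001], [0.174, 0.985, -0.0], [0.001, -0.0, -1.0]]
ft_force: [-0.7, -1.4, -4.2]
grip_width: 0.0144
10.45 dock p [ 0.0338 -0.0779  0.2449] d from grip mm [  -0.2946 -117.2144  179.8241] f [-0.415  -1.5097 -4.2126] tq [-0.0874  0.1432  0.0678] w 0.01440941954017031 qv 4.19655923547169
```

```bash
python3 -m creep '[{"x":-0.04,"y":-0.24,"z":0.09,"roll":0,"grip":0.1},{"x":-0.09,"y":-0.48,"z":0.18,"roll":0,"grip":0.1},{"x":-0.13,"y":-0.74,"z":0.27,"roll":0,"grip":0.1},{"x":-0.18,"y":-1.0,"z":0.36,"roll":0,"grip":0.1},{"x":-0.23,"y":-1.28,"z":0.46,"roll":0,"grip":0.1},{"x":-0.28,"y":-1.56,"z":0.56,"roll":0,"grip":0.1}]' 30; python3 st.py
```

```text
clock: 11.05
ee_pos: [0.6107, -0.0015, 0.2505]
eef_rot: [[-0.985, 0.174, -0.001], [0.174, 0.985, 0.0], [0.001, -0.0, -1.0]]
ft_force: [-0.7, -0.4, -5.0]
grip_width: 0.0146
11.05 dock p [ 0.0338 -0.0936  0.2505] d from grip mm [  -0.3416 -132.8646  185.4008] f [-0.656  -0.4877 -4.9657] tq [0.1503 0.199  0.0434] w 0.014633075684282574 qv 2.684516810371522
```

```bash
python3 fit.py '[[0,0,-0.78],[-0.48,15.03,-0.37],[-8.34,55.93,2.24],[-15.02,75.38,1.10],[-27.01,99.97,1.64],[-47.9,129.68,-0.99],[-66.19,147.99,-1.29],[-93.79,168.01,-0.62],[-117.21,179.82,-1.51],[-132.86,185.4,-0.49]]'; python3 - <<'E'
from h import *
im=env.capture('wrist'); cv2.imwrite('pics/w6.png',im[:,:,::-1])
im=env.capture('scene'); cv2.imwrite('pics/s6.png',im[:,:,::-1]); crop('pics/s6c.png','pics/s6.png',225,95,385,245,4)
E
python3 st.py
```

```text
[-192.77611295    2.55119103  192.55263067] [ 0.06704457  0.06590546 -0.06927766 -0.22937714  0.03445727  0.02754765
  0.07134833  0.18452411  0.01908947 -0.17126205] theta 1.2546791741621566 theta0 -0.013233185735720174
Z 185 dz -0.04  dy 1.64 -> x 0.03 y 0.16 cm th 1.245
Z 187 dz 0.16  dy -4.64 -> x -0.08 y -0.46 cm th 1.280
Z 189 dz 0.36  dy -11.82 -> x -0.20 y -1.16 cm th 1.318
Z 191 dz 0.56  dy -20.37 -> x -0.35 y -2.01 cm th 1.364
Z 193 dz 0.76  dy -31.53 -> x -0.55 y -3.11 cm th 1.423
11.15 dock p [ 0.0338 -0.0937  0.2505] d from grip mm [  -0.2616 -132.9901  185.4143] f [-1.3501 -0.6226 -5.4315] tq [0.0989 0.1835 0.0639] w 0.014620555062152355 qv 0.3546545303571198
```

View pics/w6.png

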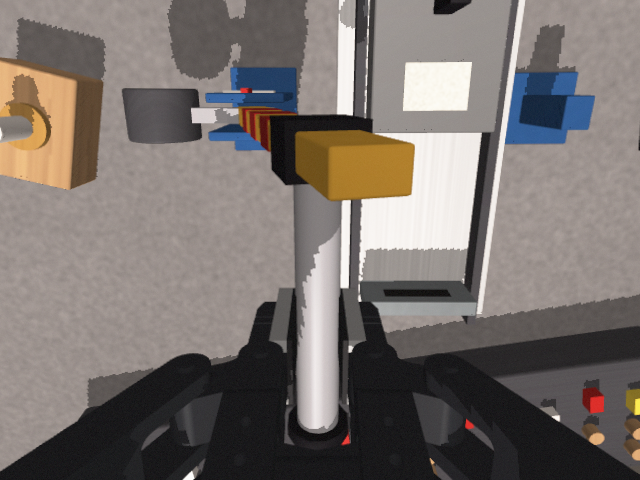

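View pics/s6c.png

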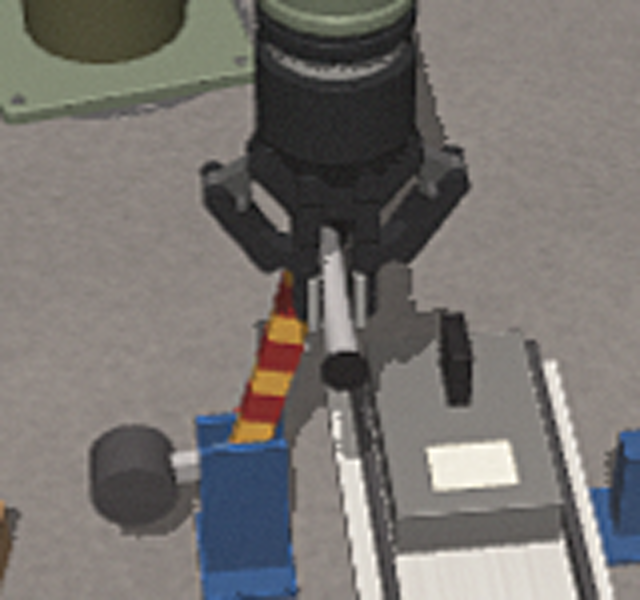

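```bash
python3 -m creep '[{"x":-0.04,"y":-0.22,"z":0.03,"roll":0,"grip":0.1},{"x":-0.08,"y":-0.45,"z":0.08,"roll":0,"grip":0.1},{"x":-0.12,"y":-0.68,"z":0.15,"roll":0,"grip":0.1},{"x":-0.16,"y":-0.92,"z":0.22,"roll":0,"grip":0.1},{"x":-0.2,"y":-1.15,"z":0.29,"roll":0,"grip":0.1}]' 30; python3 st.py
```

```text
clock: 11.65
ee_pos: [0.6089, -0.0131, 0.2536]
eef_rot: [[-0.985, 0.174, 0.0], [0.174, 0.985, -0.0], [-0.0, -0.0, -1.0]]
ft_force: [-1.4, -1.1, -4.7]
grip_width: 0.0146
11.65 dock p [ 0.034  -0.1053  0.2536] d from grip mm [  -0.0678 -144.6275  188.5955] f [-1.2236 -1.3456 -4.7471] tq [0.1362 0.2113 0.057 ] w 0.014595182970407511 qv 2.26210829454195
```

```bash
python3 -m creep '[{"x":-0.06,"y":-0.36,"z":0.1,"roll":0,"grip":0.1},{"x":-0.12,"y":-0.7,"z":0.17,"roll":0,"grip":0.1},{"x":-0.17,"y":-1.0,"z":0.23,"roll":0,"grip":0.1},{"x":-0.23,"y":-1.3,"z":0.28,"roll":0,"grip":0.1},{"x":-0.28,"y":-1.6,"z":0.32,"roll":0,"grip":0.1},{"x":-0.33,"y":-1.9,"z":0.36,"roll":0,"grip":0.1}]' 30; python3 st.py
```

```text
clock: 12.25
ee_pos: [0.6056, -0.032, 0.2571]
eef_rot: [[-0.985, 0.174, -0.0], [0.174, 0.985, 0.0], [0.0, 0.0, -1.0]]
ft_force: [-1.1, 0.1, -4.7]
grip_width: 0.0146
12.25 dock p [ 0.034  -0.1245  0.2571] d from grip mm [  -0.1175 -163.7779  192.0473] f [-1.1152 -0.0582 -4.732 ] tq [0.3446 0.1654 0.0165] w 0.014582909340634668 qv 2.883496371283066
```

```bash
python3 -m creep '[{"x":-0.04,"y":-0.2,"z":0.02,"roll":0,"grip":0.1},{"x":-0.07,"y":-0.4,"z":0.04,"roll":0,"grip":0.1},{"x":-0.11,"y":-0.6,"z":0.06,"roll":0,"grip":0.1},{"x":-0.14,"y":-0.8,"z":0.08,"roll":0,"grip":0.1}]' 30; python3 st.py
```

```text
clock: 12.65
ee_pos: [0.6043, -0.0393, 0.2579]
eef_rot: [[-0.985, 0.174, 0.0], [0.174, 0.985, 0.001], [0.0, 0.001, -1.0]]
ft_force: [-0.4, 3.4, -4.0]
grip_width: 0.0145
12.65 dock p [ 0.034  -0.1319  0.2579] d from grip mm [  -0.0966 -171.2294  192.8468] f [-0.9348  3.2894 -4.04  ] tq [ 0.6595  0.2037 -0.0607] w 0.014460064825420635 qv 1.7956654265488519
```

```bash
python3 -m creep '[{"x":0,"y":0,"z":0,"roll":0,"grip":0.1},{"x":0,"y":0,"z":0,"roll":0,"grip":0.1}]' 30; python3 st.py; python3 - <<'E'
from h import *
im=env.capture('wrist'); cv2.imwrite('pics/w7.png',im[:,:,::-1])
im=env.capture('scene'); cv2.imwrite('pics/s7.png',im[:,:,::-1]); crop('pics/s7c.png','pics/s7.png',225,95,385,245,4)
E
```

```text
clock: 12.85
ee_pos: [0.6043, -0.0394, 0.2579]
eef_rot: [[-0.985, 0.174, 0.0], [0.174, 0.985, 0.001], [-0.0, 0.001, -1.0]]
ft_force: [-0.5, 2.2, -4.0]
grip_width: 0.0144
12.85 dock p [ 0.034  -0.132   0.2579] d from grip mm [  -0.07   -171.2874  192.8398] f [-0.871   2.117  -4.0192] tq [ 0.5817  0.2024 -0.0179] w 0.014403365865608317 qv 0.233308383945148
```

View pics/w7.png

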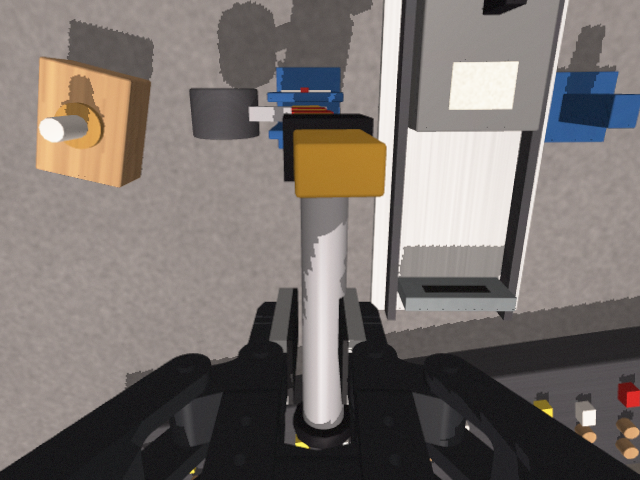

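View pics/s7c.png

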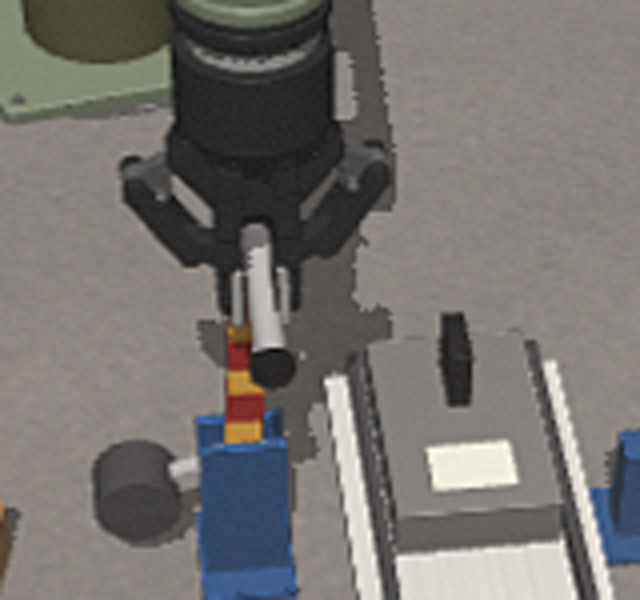

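```bash
python3 -m creep '[{"x":-0.01,"y":-0.05,"z":0,"roll":0,"grip":0.1},{"x":-0.02,"y":-0.1,"z":0.01,"roll":0,"grip":0.1},{"x":-0.02,"y":-0.1,"z":0.01,"roll":0,"grip":0.1}]' 30; python3 st.py
```

```text
clock: 13.25
ee_pos: [0.6041, -0.0405, 0.258]
eef_rot: [[-0.985, 0.174, 0.0], [0.174, 0.985, 0.001], [0.0, 0.001, -1.0]]
ft_force: [-0.8, 3.4, -4.2]
grip_width: 0.0143
13.25 dock p [ 0.034  -0.1331  0.258 ] d from grip mm [  -0.1011 -172.4257  192.9259] f [-1.3859  3.1616 -4.2308] tq [ 0.8535  0.1594 -0.0904] w 0.014310740299530974 qv 0.07457886095589232
```

```bash
python3 -m creep '[{"x":-0.01,"y":-0.05,"z":0,"roll":0,"grip":0.1},{"x":-0.02,"y":-0.1,"z":0.01,"roll":0,"grip":0.1},{"x":-0.02,"y":-0.1,"z":0.01,"roll":0,"grip":0.1}]' 30; python3 st.py
```

```text
clock: 13.55
ee_pos: [0.6038, -0.0416, 0.258]
eef_rot: [[-0.985, 0.174, -0.0], [0.174, 0.985, 0.001], [0.0, 0.001, -1.0]]
ft_force: [-0.7, 4.3, -5.7]
grip_width: 0.0146
13.55 dock p [ 0.0339 -0.1342  0.258 ] d from grip mm [  -0.1757 -173.5092  192.9768] f [-1.4101  4.1092 -5.7096] tq [ 1.0711  0.1937 -0.0976] w 0.014577382048629042 qv 0.14983668748562337
```

```bash
python3 - <<'E'
from h import *
im=env.capture('wrist'); cv2.imwrite('pics/w8.png',im[:,:,::-1])
im=env.capture('scene'); cv2.imwrite('pics/s8.png',im[:,:,::-1])
a=cv2.imread('pics/w7.png')[90:480,220:420]; b=im[90:480,220:420,::-1]
cv2.imwrite('pics/w78.png',cv2.resize(np.hstack([a,b]),None,fx=1.5,fy=1.5))
a=cv2.imread('pics/s7.png')[120:260,230:330];b=cv2.imread('pics/s8.png')[120:260,230:330]
cv2.imwrite('pics/s78.png',cv2.resize(np.hstack([a,b]),None,fx=4,fy=4,interpolation=cv2.INTER_CUBIC))
E
```

```text
(no output)
```

View pics/w78.png

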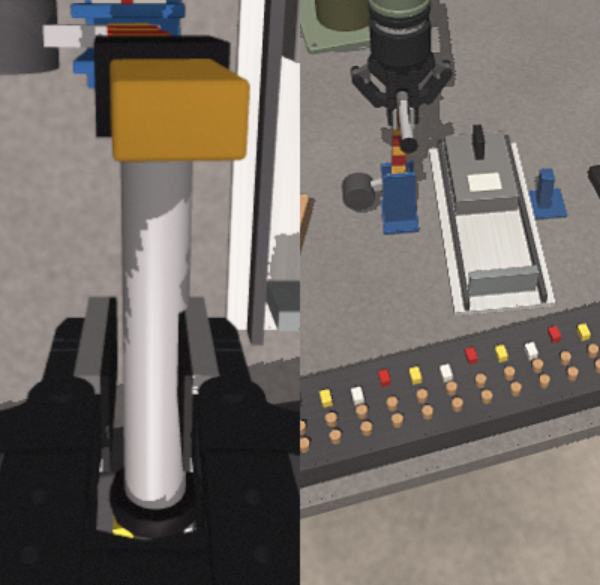

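View pics/s78.png

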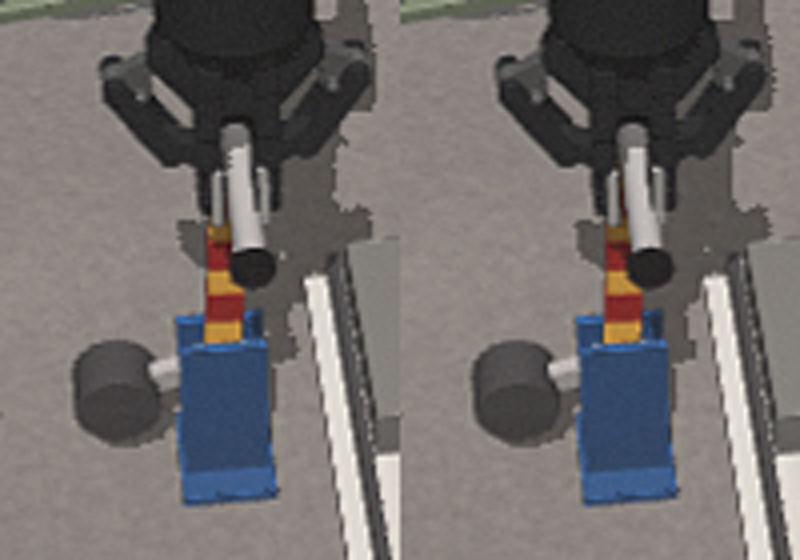

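```bash
cat /dev/null; python3 - <<'E'
from h import *
np.set_printoptions(precision=4,suppress=True)
a=np.load('dock.npy'); ctr=a[:3]; yaw=a[3]
R=np.array([[np.cos(yaw),-np.sin(yaw),0],[np.sin(yaw),np.cos(yaw),0],[0,0,1]])
im=cv2.imread('pics/w8.png'); h=cv2.cvtColor(im,cv2.COLOR_BGR2HSV)
m=cv2.inRange(h,(15,120,60),(30,255,255)); m[:100]=0;m[230:]=0;m[:,:250]=0
n,l,s,c=cv2.connectedComponentsWithStats(m); i=1+np.argmax(s[1:,4]); print(s[i])
x,y,w,hh=s[i][:4]
for px in [(x,y+2),(x+w,y+2),(x,y+hh),(x+w,y+hh)]:
    p=at('wrist',px,.309); print(px,p,R.T@(p-ctr))
E
```

```text
[ 296  129   94   69 6031]
(np.int32(296), np.int32(131)) [ 0.5327 -0.0332  0.309 ] [-0.0376 -0.1383  0.309 ]
(np.int32(390), np.int32(131)) [ 0.5363 -0.0134  0.309 ] [-0.0375 -0.1182  0.309 ]
(np.int32(296), np.int32(198)) [ 0.5472 -0.0361  0.309 ] [-0.0228 -0.1386  0.309 ]
(np.int32(390), np.int32(198)) [ 0.5509 -0.0152  0.309 ] [-0.0227 -0.1174  0.309 ]
```

```bash
python3 -m creep '[{"x":0.02,"y":0.1,"z":-0.05,"roll":0,"grip":0.1},{"x":0.03,"y":0.2,"z":-0.1,"roll":0,"grip":0.1},{"x":0.03,"y":0.2,"z":-0.1,"roll":0,"grip":0.1}]' 20; python3 st.py
```

```text
clock: 13.95
ee_pos: [0.6045, -0.0401, 0.2577]
eef_rot: [[-0.985, 0.174, 0.001], [0.174, 0.985, -0.001], [-0.001, -0.001, -1.0]]
ft_force: [-0.8, 3.1, -2.3]
grip_width: 0.015
13.95 dock p [ 0.0344 -0.1327  0.2577] d from grip mm [   0.27   -171.9547  192.6919] f [-1.327   2.9082 -2.317 ] tq [ 0.7114  0.1603 -0.0479] w 0.014967871934687328 qv 0.14776170953873685
```

```bash
python3 -m creep '[{"x":0.02,"y":0.08,"z":-0.05,"roll":0,"grip":0.1},{"x":0.02,"y":0.15,"z":-0.05,"roll":0,"grip":0.1},{"x":0.02,"y":0.15,"z":-0.05,"roll":0,"grip":0.1}]' 20; python3 st.py
```

```text
clock: 14.25
ee_pos: [0.605, -0.0388, 0.2576]
eef_rot: [[-0.985, 0.174, 0.002], [0.174, 0.985, -0.001], [-0.002, -0.001, -1.0]]
ft_force: [0.7, 2.4, 1.3]
grip_width: 0.0142
14.25 dock p [ 0.0346 -0.1313  0.2576] d from grip mm [   0.4953 -170.5803  192.5222] f [0.2957 2.4643 1.3202] tq [0.5036 0.1049 0.0091] w 0.014166332170756003 qv 0.13410850341357577
```

```bash
python3 -m creep '[{"x":0.01,"y":0.08,"z":0,"roll":0,"grip":0.1},{"x":0.02,"y":0.15,"z":0,"roll":0,"grip":0.1},{"x":0.02,"y":0.15,"z":0,"roll":0,"grip":0.1}]' 20; python3 st.py
```

```text
clock: 14.55
ee_pos: [0.6052, -0.0373, 0.2575]
eef_rot: [[-0.985, 0.174, 0.002], [0.174, 0.985, -0.001], [-0.002, -0.001, -1.0]]
ft_force: [0.5, -0.3, 2.9]
grip_width: 0.0145
14.55 dock p [ 0.0345 -0.1298  0.2575] d from grip mm [   0.4113 -169.0897  192.4024] f [ 0.5657 -0.2269  2.8734] tq [ 0.1995 -0.0415  0.0099] w 0.014458524890150407 qv 0.11805616193001377
```

```bash
python3 -m creep '[{"x":0,"y":0,"z":0.05,"roll":0,"grip":0.15},{"x":0,"y":0,"z":0.05,"roll":0,"grip":0.18},{"x":0,"y":0,"z":0.05,"roll":0,"grip":0.2},{"x":0,"y":0,"z":0.05,"roll":0,"grip":0.23},{"x":0,"y":0,"z":0.05,"roll":0,"grip":0.27}]' 20; python3 st.py;  python3 - <<'E'
from h import *
im=env.capture('wrist'); cv2.imwrite('pics/w9.png',im[:,:,::-1])
E
```

```text
clock: 15.05
ee_pos: [0.6041, -0.037, 0.2564]
eef_rot: [[-0.985, 0.174, -0.002], [0.174, 0.985, -0.0], [0.001, -0.0, -1.0]]
ft_force: [-0.8, 0.5, -0.2]
grip_width: 0.0232
15.05 dock p [ 0.0334 -0.1296  0.2564] d from grip mm [  -0.7352 -168.9369  191.3727] f [-0.8357  0.3614 -0.188 ] tq [-0.0022 -0.0418  0.0313] w 0.023243942659746285 qv 0.21633819505947344
```

View pics/w9.png

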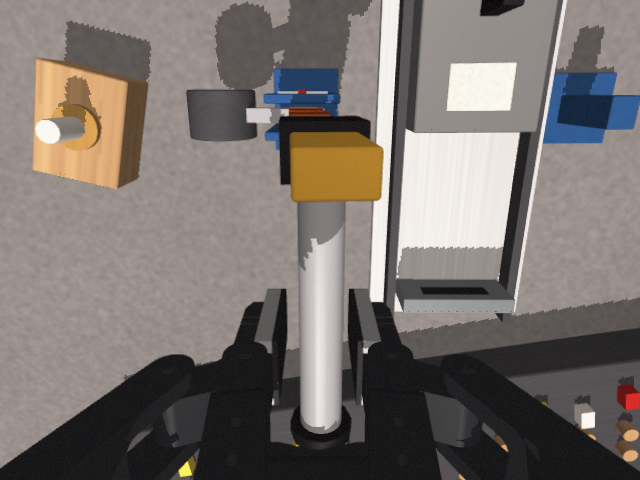

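```bash
python3 -m creep '[{"x":0,"y":0,"z":0.5,"roll":0,"grip":0.45},{"x":0,"y":0,"z":2.5,"roll":0,"grip":0.6},{"x":0,"y":0,"z":5.5,"roll":0,"grip":0.6},{"x":0,"y":0,"z":8,"roll":0,"grip":0.6},{"x":0.5,"y":3,"z":8,"roll":0,"grip":0.6},{"x":1.2,"y":7,"z":8,"roll":0,"grip":0.6},{"x":1.8,"y":11,"z":7,"roll":0,"grip":0.6},{"x":0,"y":13.5,"z":5,"roll":0,"grip":0.6},{"x":-4,"y":14.2,"z":2,"roll":0,"grip":0.6},{"x":-8,"y":14.7,"z":-2,"roll":0,"grip":0.6},{"x":-11,"y":15,"z":-5,"roll":0,"grip":0.6},{"x":-12.6,"y":15.2,"z":-8,"roll":0,"grip":0.6}]' 20; python3 -m creep '[{"x":0,"y":0,"z":-1,"roll":0,"grip":0.6},{"x":0,"y":0,"z":-1,"roll":0,"grip":0.6},{"x":0,"y":0,"z":-1,"roll":0,"grip":0.6}]';python3 - <<'E'
from h import *
im=env.capture('wrist'); cv2.imwrite('pics/w10.png',im[:,:,::-1])
im=env.capture('scene'); cv2.imwrite('pics/s10.png',im[:,:,::-1])
E
```

```text
clock: 16.3
ee_pos: [0.475, 0.1157, 0.1753]
eef_rot: [[-0.985, 0.173, -0.003], [0.173, 0.985, -0.0], [0.003, -0.001, -1.0]]
ft_force: [-0.2, -0.1, 0.3]
grip_width: 0.0512
clock: 16.6
ee_pos: [0.4813, 0.115, 0.1691]
eef_rot: [[-0.985, 0.174, 0.004], [0.174, 0.985, 0.0], [-0.004, 0.001, -1.0]]
ft_force: [-0.5, -0.4, 0.7]
grip_width: 0.0514
```

View pics/w10.png

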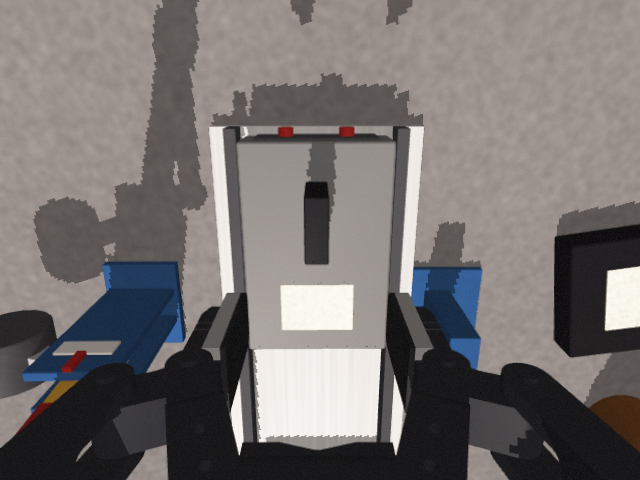

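View pics/s10.png

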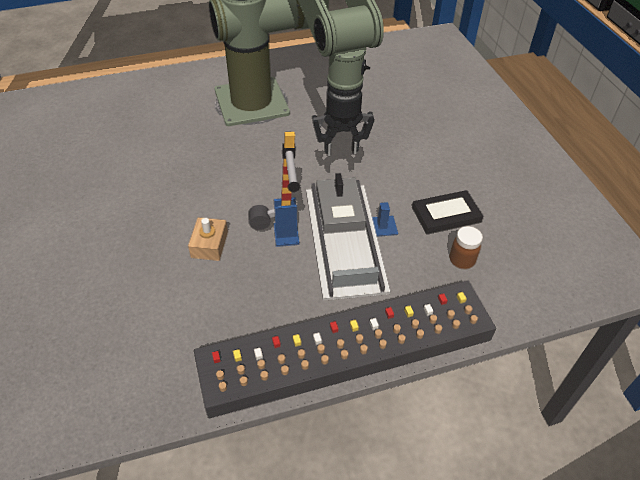

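```bash
python3 - <<'E'
from h import *
np.set_printoptions(precision=4,suppress=True)
a=np.load('dock.npy'); ctr=a[:3]; yaw=a[3]
R=np.array([[np.cos(yaw),-np.sin(yaw),0],[np.sin(yaw),np.cos(yaw),0],[0,0,1]])
for n,px,z in [('back',(316,198),.088),('front',(316.5,264),.088),('L',(304,230),.088),('R',(328.5,230),.088),('nose L',(250,348),.046),('nose R',(386,348),.046),('bufferL',(250,348),.046)]:
    p=at('wrist',px,z); print(n,p,R.T@(p-ctr))
o=env.get_obs(); print(o['ee_pos'],R.T@(o['ee_pos']-ctr),o['qvel'])
E
```

```text
back [0.4588 0.1188 0.088 ] [-0.1367 -0.0014  0.088 ]
front [0.4975 0.1122 0.088 ] [-0.0975 -0.0012  0.088 ]
L [0.4759 0.1089 0.088 ] [-0.1182 -0.0082  0.088 ]
R [0.4783 0.1224 0.088 ] [-0.1182  0.0055  0.088 ]
nose L [0.5722 0.0494 0.046 ] [-0.013  -0.0501  0.046 ]
nose R [0.5897 0.1473 0.046 ] [-0.0127  0.0493  0.046 ]
bufferL [0.5722 0.0494 0.046 ] [-0.013  -0.0501  0.046 ]
[0.4816 0.115  0.1695] [-0.1136 -0.0012  0.1695] [ 0.025  -0.0793  0.5271 -0.0835  0.069  -0.0566]
```

```bash
python3 -m creep '[{"x":-0.3,"y":0.05,"z":-3,"roll":0,"grip":0.5},{"x":-0.3,"y":0.05,"z":-6,"roll":0,"grip":0.5},{"x":-0.3,"y":0.05,"z":-9,"roll":0,"grip":0.45},{"x":-0.3,"y":0.05,"z":-11,"roll":0,"grip":0.4},{"x":-0.3,"y":0.05,"z":-11.5,"roll":0,"grip":0.3},{"x":-0.3,"y":0.05,"z":-11.5,"roll":0,"grip":0.2},{"x":-0.3,"y":0.05,"z":-11.5,"roll":0,"grip":0.1},{"x":-0.3,"y":0.05,"z":-11.5,"roll":0,"grip":0.1},{"x":-0.3,"y":0.05,"z":-11.5,"roll":0,"grip":0.1}]' 30; python3 st.py
```

```text
clock: 17.6
ee_pos: [0.4764, 0.1157, 0.053]
eef_rot: [[-0.985, 0.174, 0.002], [0.174, 0.985, 0.0], [-0.002, 0.0, -1.0]]
ft_force: [1.2, -0.4, -2.0]
grip_width: 0.0137
17.6 dock p [-0.1188 -0.0014  0.053 ] d from grip mm [-152.9018  -40.6844  -12.0656] f [ 1.2088 -0.1856 -2.0059] tq [-0.0389 -0.0197  0.0026] w 0.013693909053526054 qv 0.1667048063862491
```

```bash
python3 -m creep '[{"x":0.5,"y":-0.09,"z":0,"roll":0,"grip":0.1},{"x":1.5,"y":-0.26,"z":0,"roll":0,"grip":0.1},{"x":2.5,"y":-0.44,"z":0,"roll":0,"grip":0.1},{"x":3.5,"y":-0.62,"z":0,"roll":0,"grip":0.1},{"x":4.5,"y":-0.79,"z":0,"roll":0,"grip":0.1},{"x":5.5,"y":-0.97,"z":0,"roll":0,"grip":0.1},{"x":6.3,"y":-1.11,"z":0,"roll":0,"grip":0.1},{"x":6.3,"y":-1.11,"z":0,"roll":0,"grip":0.1}]' 30; python3 st.py
```

```text
clock: 18.4
ee_pos: [0.5408, 0.1043, 0.053]
eef_rot: [[-0.985, 0.174, 0.003], [0.174, 0.985, -0.0], [-0.003, 0.001, -1.0]]
ft_force: [1.4, -0.6, 2.4]
grip_width: 0.0136
18.4 dock p [-0.0535 -0.0015  0.053 ] d from grip mm [-87.5902 -40.7504 -12.043 ] f [ 1.5224 -0.3586  2.3653] tq [-0.0079  0.0481 -0.0088] w 0.013600473458259576 qv 1.0564910149312394
```

```bash
python3 -m creep '[{"x":0.5,"y":-0.09,"z":0,"roll":0,"grip":0.1},{"x":1.5,"y":-0.26,"z":0,"roll":0,"grip":0.1},{"x":2.5,"y":-0.44,"z":0,"roll":0,"grip":0.1},{"x":3.5,"y":-0.62,"z":0,"roll":0,"grip":0.1},{"x":4.5,"y":-0.79,"z":0,"roll":0,"grip":0.1},{"x":5.2,"y":-0.92,"z":0,"roll":0,"grip":0.1},{"x":5.7,"y":-1.0,"z":0,"roll":0,"grip":0.1},{"x":5.7,"y":-1.0,"z":0,"roll":0,"grip":0.1},{"x":5.7,"y":-1.0,"z":0,"roll":0,"grip":0.1}]' 30; python3 st.py
python3 - <<'E'
from h import *
im=env.capture('wrist'); cv2.imwrite('pics/w11.png',im[:,:,::-1])
E
```

```text
clock: 19.3
ee_pos: [0.5958, 0.0947, 0.053]
eef_rot: [[-0.985, 0.174, 0.001], [0.174, 0.985, 0.0], [-0.0, 0.0, -1.0]]
ft_force: [-2.7, 0.7, 5.8]
grip_width: 0.0135
19.3 dock p [ 0.0024 -0.0014  0.053 ] d from grip mm [-31.6618 -40.6729 -12.0689] f [-2.8155  0.2172  5.7602] tq [-0.0319  0.6128 -0.0173] w 0.01353103926616178 qv 0.17365732287343316
```

View pics/w11.png

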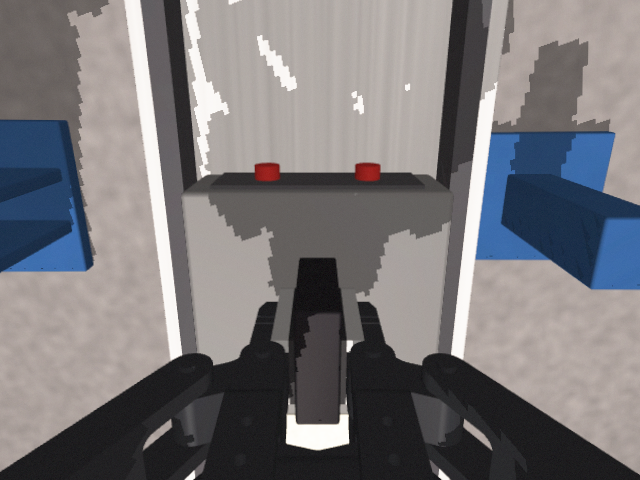

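```bash
python3 -m creep '[{"x":0.2,"y":-0.03,"z":0.03,"roll":0,"grip":0.1},{"x":0.5,"y":-0.09,"z":0.03,"roll":0,"grip":0.1},{"x":0.8,"y":-0.14,"z":0.03,"roll":0,"grip":0.1},{"x":1.1,"y":-0.19,"z":0.03,"roll":0,"grip":0.1},{"x":1.3,"y":-0.23,"z":0.03,"roll":0,"grip":0.1},{"x":1.4,"y":-0.25,"z":0.03,"roll":0,"grip":0.1},{"x":1.4,"y":-0.25,"z":0.03,"roll":0,"grip":0.1}]' 30; python3 st.py
python3 - <<'E'
from h import *
im=env.capture('scene'); cv2.imwrite('pics/s12.png',im[:,:,::-1]);crop('pics/s12c.png','pics/s12.png',285,165,415,305,4)
im=env.capture('top'); cv2.imwrite('pics/t12.png',im[:,:,::-1]);crop('pics/t12c.png','pics/t12.png',220,150,360,290,4)
E
```

```text
clock: 20.05
ee_pos: [0.6085, 0.0925, 0.053]
eef_rot: [[-0.985, 0.174, -0.002], [0.174, 0.985, 0.0], [0.002, -0.0, -1.0]]
ft_force: [-6.4, 1.6, 6.1]
grip_width: 0.0137
20.05 dock p [ 0.0153 -0.0014  0.053 ] d from grip mm [-18.8114 -40.6926 -12.0469] f [-6.6178  0.4588  6.1076] tq [-0.007   0.9251  0.0348] w 0.013745866489626219 qv 0.2425515288182738
```

View pics/s12c.png

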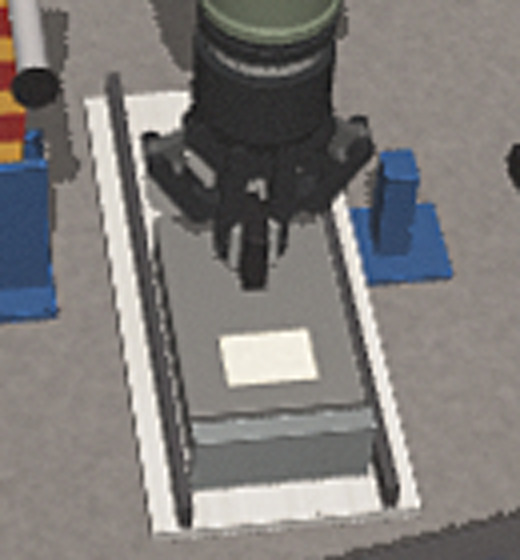

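View pics/t12c.png

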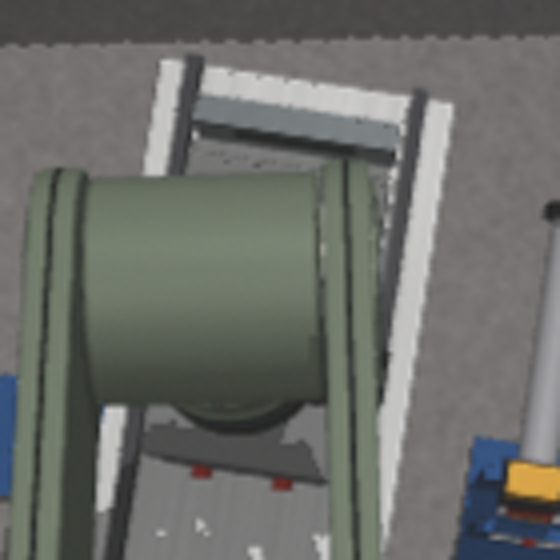

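```bash
python3 -m creep '[{"x":0.1,"y":-0.02,"z":0.03,"roll":0,"grip":0.1},{"x":0.2,"y":-0.03,"z":0.03,"roll":0,"grip":0.1},{"x":0.2,"y":-0.03,"z":0.03,"roll":0,"grip":0.1}]' 30; python3 st.py; python3 -m creep '[{"x":0.1,"y":-0.02,"z":0,"roll":0,"grip":0.1},{"x":0.2,"y":-0.03,"z":0,"roll":0,"grip":0.1},{"x":0.2,"y":-0.03,"z":0,"roll":0,"grip":0.1}]' 30; python3 st.py
```

```text
clock: 20.45
ee_pos: [0.6104, 0.0921, 0.053]
eef_rot: [[-0.985, 0.174, -0.002], [0.174, 0.985, 0.0], [0.002, -0.0, -1.0]]
ft_force: [-5.7, 1.3, 5.5]
grip_width: 0.0139
20.45 dock p [ 0.0173 -0.0014  0.053 ] d from grip mm [-16.8298 -40.6964 -12.0574] f [-5.7972  0.2871  5.5043] tq [0.0382 0.7751 0.0098] w 0.013889089511191026 qv 0.21400617784105036
clock: 20.75
ee_pos: [0.6125, 0.0918, 0.053]
eef_rot: [[-0.985, 0.174, -0.002], [0.174, 0.985, 0.0], [0.002, -0.0, -1.0]]
ft_force: [-5.6, 1.0, 5.6]
grip_width: 0.0136
20.75 dock p [ 0.0193 -0.0014  0.053 ] d from grip mm [-14.7631 -40.6575 -12.0314] f [-5.6417  0.0332  5.6318] tq [ 0.0457  0.753  -0.0102] w 0.013575373410388078 qv 0.11666774612138715
```

```bash
for i in 1; do python3 -m creep '[{"x":0.05,"y":-0.01,"z":0,"roll":0,"grip":0.1},{"x":0.1,"y":-0.02,"z":0,"roll":0,"grip":0.1},{"x":0.1,"y":-0.02,"z":0,"roll":0,"grip":0.1}]' 30 >/dev/null; python3 st.py; done;  python3 -m creep '[{"x":0.05,"y":-0.01,"z":0,"roll":0,"grip":0.1},{"x":0.1,"y":-0.02,"z":0,"roll":0,"grip":0.1},{"x":0.1,"y":-0.02,"z":0,"roll":0,"grip":0.1}]' 30 >/dev/null; python3 st.py
```

```text
21.05 dock p [ 0.0202 -0.0014  0.053 ] d from grip mm [-13.8696 -40.6629 -12.0279] f [-5.6713  0.0573  5.934 ] tq [ 0.0079  0.8697 -0.0381] w 0.013779807912886978 qv 0.13693838146298323
21.35 dock p [ 0.0212 -0.0014  0.053 ] d from grip mm [-12.8844 -40.6596 -12.043 ] f [-5.5232 -0.1166  4.8109] tq [0.0473 0.8545 0.0165] w 0.013357173974260431 qv 0.0899053161198501
```

```bash
python3 -m creep '[{"x":0.05,"y":-0.01,"z":0,"roll":0,"grip":0.1},{"x":0.1,"y":-0.02,"z":0,"roll":0,"grip":0.1},{"x":0.1,"y":-0.02,"z":0,"roll":0,"grip":0.1}]' 30 >/dev/null; python3 st.py;  python3 -m creep '[{"x":0.05,"y":-0.01,"z":0,"roll":0,"grip":0.1},{"x":0.1,"y":-0.02,"z":0,"roll":0,"grip":0.1},{"x":0.1,"y":-0.02,"z":0,"roll":0,"grip":0.1}]' 30 >/dev/null; python3 st.py
```

```text
21.65 dock p [ 0.0222 -0.0014  0.053 ] d from grip mm [-11.8837 -40.7017 -12.0622] f [-5.8213 -0.0679  4.8888] tq [0.0493 0.8284 0.0008] w 0.013421241945736209 qv 0.06883127701161308
21.95 dock p [ 0.0233 -0.0014  0.053 ] d from grip mm [-10.825 -40.715 -12.043] f [-5.9447 -0.8708  5.1105] tq [ 0.0487  0.8092 -0.0096] w 0.013428029227331323 qv 0.11901884738635701
```

```bash
python3 -m creep '[{"x":0.05,"y":-0.01,"z":0,"roll":0,"grip":0.1},{"x":0.1,"y":-0.02,"z":0,"roll":0,"grip":0.1},{"x":0.1,"y":-0.02,"z":0,"roll":0,"grip":0.1}]' 30 >/dev/null; python3 st.py; python3 - <<'E'
from h import *
im=env.capture('top'); cv2.imwrite('pics/t13.png',im[:,:,::-1]);crop('pics/t13c.png','pics/t13.png',250,160,340,220,8)
E
```

```text
22.25 dock p [ 0.0243 -0.0014  0.053 ] d from grip mm [ -9.8299 -40.7157 -12.0441] f [-5.1976 -0.1035  5.3288] tq [-0.0202  0.8038 -0.0033] w 0.013692863993220946 qv 0.058926754657858335
```

View pics/t13c.png

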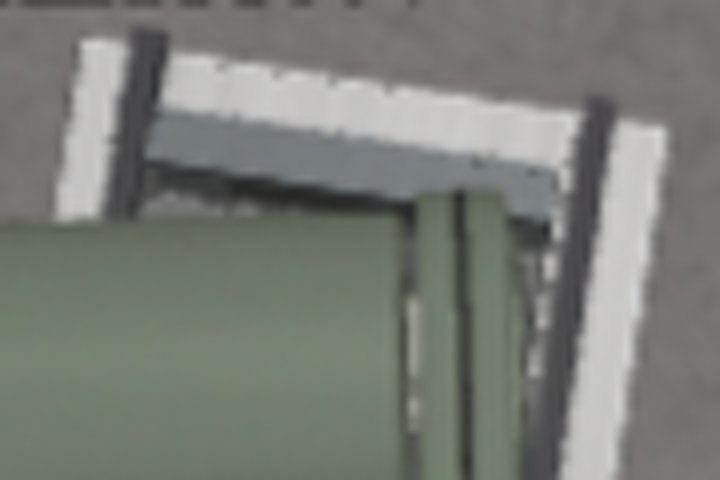

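```bash
python3 -m creep '[{"x":0.05,"y":-0.01,"z":0,"roll":0,"grip":0.1},{"x":0.1,"y":-0.02,"z":0,"roll":0,"grip":0.1},{"x":0.1,"y":-0.02,"z":0,"roll":0,"grip":0.1}]' 30 >/dev/null; python3 st.py; python3 -m creep '[{"x":0.05,"y":-0.01,"z":0,"roll":0,"grip":0.1},{"x":0.1,"y":-0.02,"z":0,"roll":0,"grip":0.1},{"x":0.1,"y":-0.02,"z":0,"roll":0,"grip":0.1}]' 30 >/dev/null; python3 st.py
```

```text
22.6 dock p [ 0.0253 -0.0014  0.053 ] d from grip mm [ -8.8112 -40.714  -12.0602] f [-5.919   0.0555  5.8376] tq [0.0481 0.8109 0.0351] w 0.013661202857962587 qv 0.06671495292595292
22.9 dock p [ 0.0263 -0.0015  0.053 ] d from grip mm [ -7.7907 -40.7547 -12.0527] f [-5.4365  0.3091  6.3552] tq [0.0572 0.8229 0.0397] w 0.01366810882418771 qv 0.1469040089844884
```

```bash
python3 -m creep '[{"x":0.05,"y":-0.01,"z":0,"roll":0,"grip":0.1},{"x":0.1,"y":-0.02,"z":0,"roll":0,"grip":0.1},{"x":0.1,"y":-0.02,"z":0,"roll":0,"grip":0.1}]' 30 >/dev/null; python3 st.py; python3 - <<'E'
from h import *
im=env.capture('wrist'); cv2.imwrite('pics/w14.png',im[:,:,::-1])
im=env.capture('scene'); cv2.imwrite('pics/s14.png',im[:,:,::-1]);crop('pics/s14c.png','pics/s14.png',310,225,400,305,7)
E
```

```text
23.2 dock p [ 0.0273 -0.0015  0.053 ] d from grip mm [ -6.7521 -40.7851 -12.0591] f [-6.1037  0.5961  5.4613] tq [ 0.0352  0.8344 -0.0156] w 0.013456892657701563 qv 0.17084667228788963
```

View pics/w14.png

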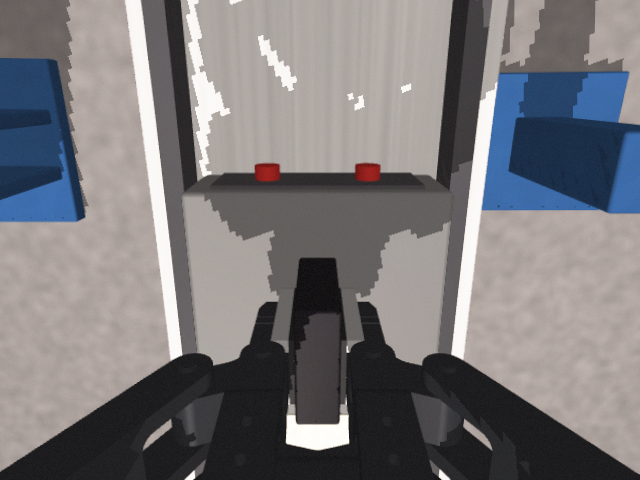

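View pics/s14c.png

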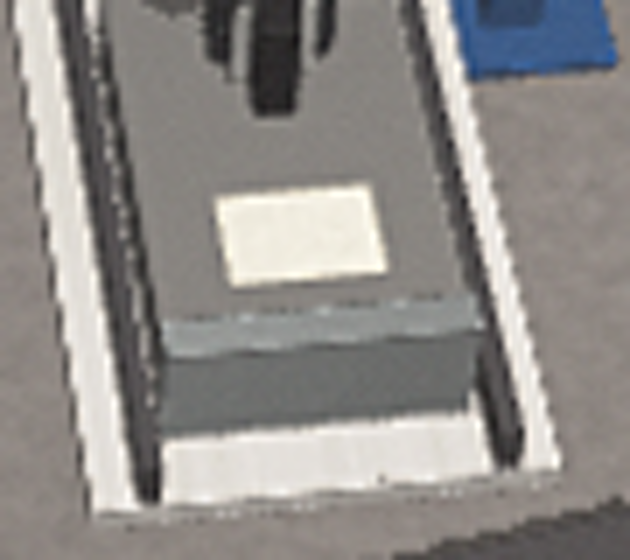

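```bash
python3 -m creep '[{"x":0.05,"y":-0.01,"z":0,"roll":0,"grip":0.1},{"x":0.1,"y":-0.02,"z":0,"roll":0,"grip":0.1},{"x":0.1,"y":-0.02,"z":0,"roll":0,"grip":0.1}]' 30 >/dev/null; python3 st.py; python3 -m creep '[{"x":0.05,"y":-0.01,"z":0,"roll":0,"grip":0.1},{"x":0.1,"y":-0.02,"z":0,"roll":0,"grip":0.1},{"x":0.1,"y":-0.02,"z":0,"roll":0,"grip":0.1}]' 30 >/dev/null; python3 st.py
```

```text
23.6 dock p [ 0.0277 -0.0015  0.053 ] d from grip mm [ -6.3731 -40.7622 -12.0458] f [-7.2514 -0.6365  6.7489] tq [ 0.0241  0.9729 -0.0175] w 0.0136297682055127 qv 0.23885985462358883
23.9 dock p [ 0.0277 -0.0015  0.053 ] d from grip mm [ -6.4136 -40.7891 -12.0432] f [-11.2696  -1.3387   8.8575] tq [ 0.0315  1.3169 -0.0556] w 0.013901307504220736 qv 0.10688443343211695
```

```bash
python3 -m creep '[{"x":-0.05,"y":0.01,"z":0,"roll":0,"grip":0.1},{"x":-0.05,"y":0.01,"z":0,"roll":0,"grip":0.14},{"x":-0.05,"y":0.01,"z":0,"roll":0,"grip":0.17},{"x":-0.05,"y":0.01,"z":0.05,"roll":0,"grip":0.22},{"x":-0.05,"y":0.01,"z":0.1,"roll":0,"grip":0.3},{"x":-0.05,"y":0.01,"z":0.1,"roll":0,"grip":0.4}]' 20; python3 st.py; python3 - <<'E'
from h import *
im=env.capture('wrist'); cv2.imwrite('pics/w15.png',im[:,:,::-1])
E
```

```text
clock: 24.5
ee_pos: [0.6235, 0.0894, 0.0538]
eef_rot: [[-0.985, 0.174, 0.001], [0.174, 0.985, -0.0], [-0.001, 0.0, -1.0]]
ft_force: [-0.5, 0.2, -0.8]
grip_width: 0.0339
24.5 dock p [ 0.0306 -0.0018  0.0538] d from grip mm [ -3.46  -41.103 -11.262] f [-0.4864  0.1419 -0.7788] tq [-0.0027 -0.0075  0.0588] w 0.03391811409171448 qv 0.15792810559252196
```

View pics/w15.png

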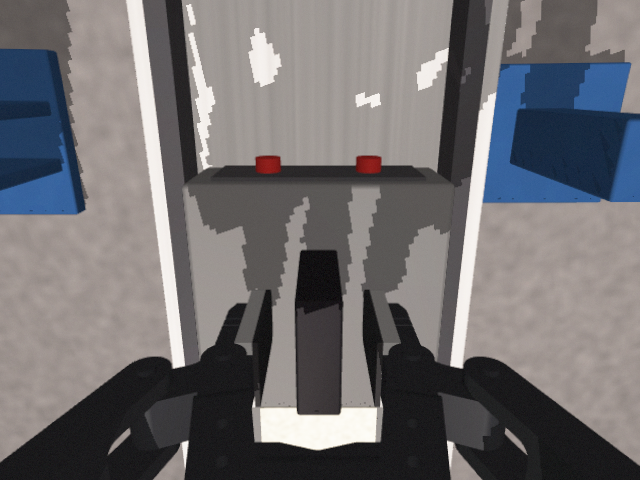

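Released; lift straight up and clear, then check.

```bash
python3 -m creep '[{"x":0,"y":0,"z":1,"roll":0,"grip":0.45},{"x":0,"y":0,"z":3,"roll":0,"grip":0.5},{"x":0,"y":0,"z":6,"roll":0,"grip":0.5},{"x":0,"y":0,"z":10,"roll":0,"grip":0.5},{"x":-3,"y":1,"z":13,"roll":0,"grip":0.5},{"x":-7,"y":2,"z":15,"roll":0,"grip":0.5},{"x":-11,"y":3,"z":16,"roll":0,"grip":0.5},{"x":-15,"y":4,"z":16,"roll":0,"grip":0.5},{"x":-19,"y":5,"z":16,"roll":0,"grip":0.5},{"x":-20,"y":5,"z":16,"roll":0,"grip":0.5},{"x":-20,"y":5,"z":16,"roll":0,"grip":0.5}]' 20; python3 - <<'E'
from h import *
for n in ('scene','top','wrist'):
    im=env.capture(n); cv2.imwrite(f'pics/{n}16.png',im[:,:,::-1])
crop('pics/t16c.png','pics/top16.png',220,150,400,300,4)
crop('pics/s16c.png','pics/scene16.png',180,110,490,310,2.5)
a=np.load('dock.npy'); print(a)
E
```

```text
clock: 25.65
ee_pos: [0.4223, 0.1398, 0.2144]
eef_rot: [[-0.985, 0.173, 0.002], [0.173, 0.985, -0.0], [-0.002, 0.0, -1.0]]
ft_force: [1.5, 0.1, 0.4]
grip_width: 0.0424
[ 0.59368242  0.09650021  0.         -0.17415136]
```

View pics/t16c.png

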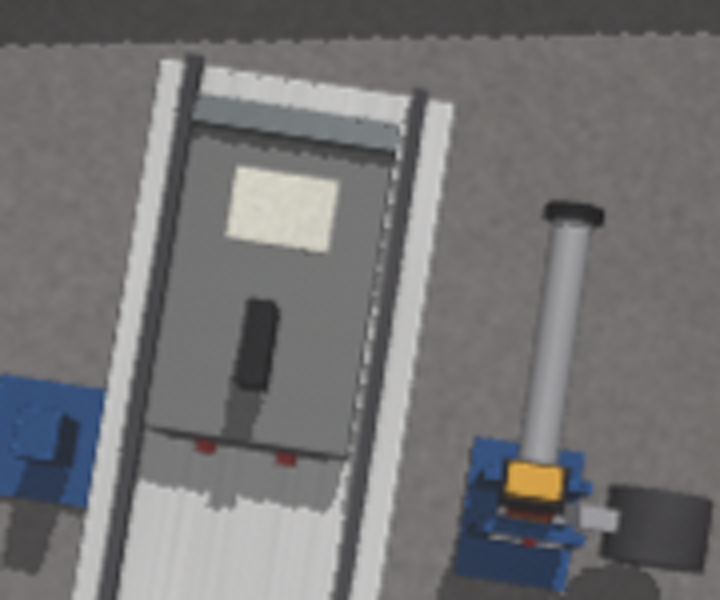

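View pics/s16c.png

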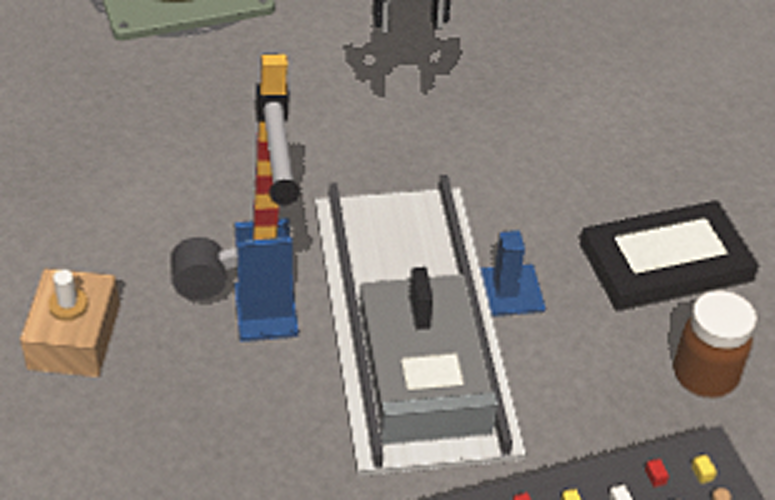

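View pics/wrist16.png

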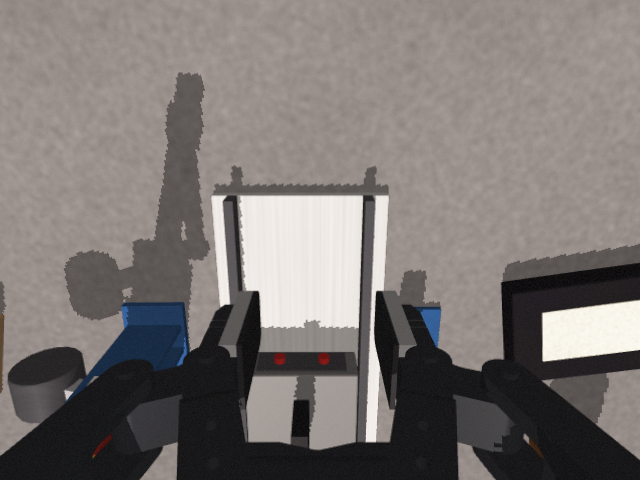

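```bash
python3 - <<'E'
from h import *
np.set_printoptions(precision=4,suppress=True)
a=np.load('dock.npy'); ctr=a[:3]; yaw=a[3]
R=np.array([[np.cos(yaw),-np.sin(yaw),0],[np.sin(yaw),np.cos(yaw),0],[0,0,1]])
for n,cx,cy,z in [('tab f',263,301,.088),('tab b',252,387,.088),('buf edge top mid',295,139,.055),('nose mid top',293,152,.046),('back mid',247,443,.046)]:
    p=at('top',(220+cx/4,150+cy/4),z); print(n,R.T@(p-ctr))
A=cv2.imread('pics/top0.png').astype(int);B=cv2.imread('pics/top16.png').astype(int)
for n,(x0,y0,x1,y1) in dict(cas=(100,225,195,295),jar=(130,160,185,210),spare=(415,250,475,325)).items(): print(n,np.abs(A-B)[y0:y1,x0:x1].max(), np.abs(A-B)[y0:y1,x0:x1].mean())
E
```

```text
tab f [ 0.0467 -0.0002  0.088 ]
tab b [ 0.0062 -0.0015  0.088 ]
buf edge top mid [ 0.1308 -0.001   0.055 ]
nose mid top [ 0.1261 -0.0004  0.046 ]
back mid [-0.0176 -0.0006  0.046 ]
cas 4 0.7308270676691729
jar 3 0.7305454545454545
spare 3 0.6388888888888888
```

```bash
python3 - <<'E'
from h import *
A=cv2.imread('pics/t13.png')[165:205,262:325];B=cv2.imread('pics/top16.png')[165:205,262:325]
cv2.imwrite('pics/cmp.png',cv2.resize(np.hstack([A,B]),None,fx=6,fy=6,interpolation=cv2.INTER_NEAREST))
for im in('t13','top16'):
    g=cv2.cvtColor(cv2.imread(f'pics/{im}.png'),cv2.COLOR_BGR2GRAY); print(im)
    for c in (272,276,280,286): print(c,g[174:194,c])
E
```

```text
t13
272 [124 122 122 121 121 117  97  59  58  65  96 116 113  98 100 103 108 110
 111 114]
276 [135 123 122 122 122 121 114  65  60  60  63  87 112  98 100 105 107 110
 112 114]
280 [175 136 122 121 121 121 120 112  55  40  55  93 112  97 102 105 109 111
 112 114]
286 [197 179 125 123 123 123 124 123 112  53  39  56  89  97 102 105 108 110
 113 115]
top16
272 [121 120 119 119 119 116  97  61  72  79  97 115 115 114 115 114 115 115
 116 115]
276 [133 120 121 121 120 119 111  65  63  76  75  86 115 115 115 114 115 115
 115 116]
280 [171 134 120 118 119 118 119 111  60  65  75  87 115 115 115 115 117 149
 209 208]
286 [193 175 123 122 122 122 121 120 110  58  63  75  75  87 115 116 115 121
 159 208]
```

View pics/cmp.png

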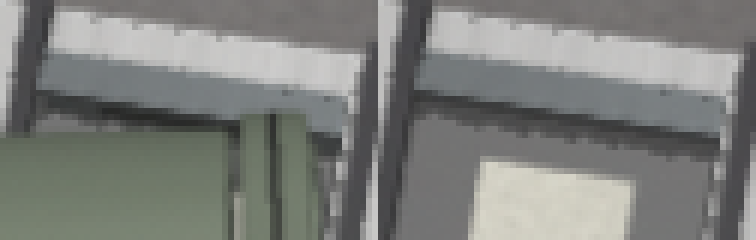

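```bash
python3 st.py; python3 -c "
from bench import env
print(env.close_job())"
```

```text
25.8 dock p [-0.1738  0.0129  0.2145] d from grip mm [-207.9019  -26.3843  149.4076] f [0.3995 0.5417 0.6347] tq [-0.0131 -0.0169 -0.0375] w 0.04225740323583631 qv 0.9727956624656826
the job is handed in; nothing more can be done
None
```

I raised the barrier arm onto its open stop, where it stands by itself, slid the module home against the buffer and let go. I handed the job in at about 26 s of the 72 s allowed; it gave no verdict.

**Barrier arm:** I held it by its peg the whole way and corrected each step from the sideways force. The largest sideways force I read was 4.1 N, which is about 0.9 mm at the pivot. Readings came only at the end of each move, so a short peak in between would not show. After I opened the fingers it stayed up, and it was still upright in the last pictures. I judged its angle as about 1.5 rad from the picture and from feeling the stop; I could not read the joint directly.

**Module:** I slid it about 146 mm in small steps until it stopped moving. The push at that point was about 11 N, of which about 6 N was sliding friction, so roughly 5.5 N was on the buffer. The last top picture shows no gap at the buffer and the module centred in the lane.

**Bystanders:** the cassette, jar and wooden unit look unchanged between the first and last top pictures. The robot was clear of everything at hand-in.

**Checks that disagreed:**
- **Arm radius:** following the arm by force gave a pivot-to-peg distance of 193–195 mm, while the pictures gave about 179 mm. The difference may come from give or slip in the pads. It did not affect the result, because I steered by force.
- **Module position:** the top picture put the module's travel about 2 mm short of the tool's travel. One picture reading of its front edge came out 5 mm short of the buffer, but that edge lay in a shadow strip. The readings of the tab and the back edge agree with contact within about 2 mm.

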